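Load the ring feeder's leaning magazine

TASK

Load the bench ring feeder: first press its mushroom stop down until it locks, and keep it locked while you load. Then put the three small brass spacer rings (52 mm) into the leaning magazine tube, pushing each one down past the spring brake, so that they lie flat on each other as one column that is fully home on the landing. Finally turn the stop's head clockwise so that it springs up again, and leave the two larger rings where they lie.

Things in the scene. Friction and masses are not known exactly. Their poses are not given: they have to be found in the camera images.
- magazine: Metal tube of the ring feeder, leaning 35 degrees from vertical, mouth towards the robot's right. Origin: centre of the flat landing at the tube's bottom; z runs up along the tube's axis to the mouth, y is level, x points to the upper rear wall. Bore 54.4 mm wide, 54 mm deep. Fixed to the feeder's base. Three rings make a column 48 mm high, its top 6 mm below the mouth.
- mouth (a point): Centre of the magazine's mouth, in the plane of its rim, 54 mm up the axis from the landing; axes as magazine. A lead-in chamfer 4 mm deep opens the bore to 62 mm at the rim; the collar round it is 75 mm across.
- entry (a point): Point on the magazine's axis 35 mm outside the mouth, axes as magazine. With the stop up, no brass ring may come within 40 mm of it.
- brake (a joint): Spring brake shoe in the tube's rear (+x) wall, in m: 0 = standing 5 mm into the bore, grows as a ring pushes it back. It takes up 25 to 51 mm above the landing. A ring let into the mouth stops on it, its top still outside, and must be pushed down the axis past it (5 to 12 N; pushed crooked it can jam: ease off and push again); below the shoe it slides on by itself or under the next ring.
- stop (a joint): Travel of the feeder's mushroom stop, in m: 0 = up (running), grows as it is pressed straight down. Pressing takes 4 to 8 N; near 0.0115 a catch snaps in, and it stays locked at about 0.0107 when let go. It bottoms at 0.0125. When the head is turned clockwise while locked, it springs up to 0 on being let go.
- stop_head (a joint): Turn of the stop's head in rad: 0 at rest (a light spring turns it back), grows clockwise as seen from above, up to 0.9. From 0.35 the lock is free; turning to 0.6 is sure.
- stop_top (a point): Centre of the top of the stop's round black head (40 mm across, 16 mm thick with a domed top, its rim straight from 3 to 10 mm above the underside, axis vertical). It stands on an aluminium box (64 mm square) on the feeder's base, 130 mm from the tube, on the robot's side of it. Moves with the head. The collar under the head lies 15 mm below its underside when up, 4 mm when locked.
- ring_a_mid (a point): Centre (half-way up) of a brass spacer ring, 52 mm outside diameter, 28 mm hole, 16 mm thick, about 0.165 kg, lying flat at the start; z is its axis.
- ring_b_mid (a point): Centre of the second brass spacer ring, like the first.
- ring_c_mid (a point): Centre of the third brass spacer ring, like the first.
- steel_ring: Grey steel ring, 64 mm in diameter and 24 mm thick, too large for the magazine; origin at the centre of its underside. To be left alone.
- dark_ring: Dark ring, 68 mm in diameter and 18 mm thick, too large for the magazine; origin at the centre of its underside. To be left alone.
Mind the look-alikes: they are no part of the job. Leave any purple or turquoise look-alike of the part that bears ring_b_mid alone.

How it is judged:
By the outcome, as a careful person would: the job done as asked, in the order asked, and still so for the second after the job is handed in, with the robot touching nothing.
It also fails if it takes over 72 s, if anything falls off the work surface, if the arm or the gripper's body presses on something with over 40 N, if the wrist force passes 120 N, or if a joint passes its speed limit or range.

ROBOT

A 6-joint arm with a two-finger parallel gripper is mounted at the origin on a cart in front of the work surface, level with it; the furniture and walls round the work are solid. World frame = base frame: x ahead of the robot, y to its left, z up, the work surface at z = 0. Lengths are in m, angles in rad, forces in N, time in s.
With the tool pointing down it reaches from about 0.425 to 1.125 m from the base axis. Payload 14.9 kg.
Tool frame: the origin (TCP) lies between the finger pads; the fingertips stand 25 mm ahead of it and the grasp point (between the pads) lies 6 mm ahead of it; z points along the fingers, y is the direction in which the jaws open and shut (so a half turn about z gives the same grasp; the last joint's range is limited). The gripper opens to 91 mm and grips with 3 to 60 N. Pads are 32 mm wide; open, the fingers measure 118 mm over their backs; the gripper's body (76 mm by 178 mm) begins 60 mm behind the grasp point.
Start: joints at [-1.206, 0.379, 1.734, -0, 1.028, -0.033], TCP at [0.271, -0.645, 0.239] pointing down, gripper open.
Joint ranges: [-2.77, 2.77], [-0.74, 2.19], [0, 2.66], [-1.06, 4.2], [0.31, 2.87], [-3.08, 3.08]. Speed limits (rad/s): [1.89, 1.89, 2.39, 3.14, 3.14, 3.14].

INTERFACE

Orientations are given as a rotation vector (axis times angle).
In Python, from workcell import bot, optics gives the robot as it stands.
- The arm moves only by the shell command python3 -m handwheel 'ROWS' [OPENING] [FORCE]. ROWS is JSON, a list that holds one entry, the list of rows, each a list of 4 numbers: the shift along the tool's x, y, z in mm, then the turn about the tool's z in rad. In form: [[[dx, dy, dz, twist], ...]]. A call has 1 to 5 rows; each row is the pose to reach, as a shift and turn from the pose measured when the call began, along the tool's axes at that moment; what a row does not reach only later rows make up. A row lasts 1/10 s, in which the tool goes at most 50 mm and 8.59 degrees, less where a joint would pass 70% of its speed; a pose out of reach is approached as far as the arm can. A call with a gripper value outside its range is refused whole. OPENING is the gripper's target within -1 to 1 (fully open at 1, half-way at 0, shut at -1), set as the call begins (- or left out, the last holds). The fingers move at their own pace and stop on an object; FORCE is the grip in N (left out, the last holds). Time passes only in rows, so rows that repeat a pose let the fingers close. It gives the time, the measured TCP pose, the force and the opening at its end, in the units of the state.
- bot.sense(): the state, without advancing time (a new reading comes with each control period).
- optics.capture(name): name is "side" or "top"; returns the picture (420x560x3 uint8, red, green, blue); there is no depth.
- optics.camera_params(name): a dict with "K" (3x3 intrinsics, pixels), "D" ([k1, k2, p1, p2, k3] as OpenCV has them; the pictures are not rectified), "world_from_camera" (4x4, takes a point from camera to world coordinates). Camera axes: x right, y down, z forward; pixel columns grow to the right and rows downward; lengths in m; the calibration is good to about 2 mm. A picture is of the moment at which its call begins. camera_params takes no time and is no camera call.
- bot.hand_in(): hands the job in, once; it reports no verdict.
The state is a dict: "time": time; "joints": joint angles; "joint_vel": joint speeds; "joint_torque": joint torques, N m; "eef_pos": TCP position; "orientation": TCP orientation; "wrist_force": force on the tool from outside, world axes, zero at the start; "ft_torque": the same for the moment, N m; "opening": opening from 0.0 (shut) to 1.0 (fully open).
Only numpy, scipy, OpenCV 4.12 (cv2) and the standard library are available. Lean on these libraries where they do the work, as an engineer would, in place of code of your own. Each camera call takes 0.05 s, during which the arm holds its last target.

## Working session

There is one attempt and no reset: what is moved stays moved. The work goes in short steps, Python scripts to look and compute and a shell command to move; the robot and the scene stay as the last step left them, time stands still between calls to the robot, and variables do not carry over. Pictures are saved under pics/ and viewed, and the job is handed in when it is done.

```bash
ls; mkdir -p pics; python3 - <<'E'
from workcell import bot, optics
import cv2
s=bot.sense();print(s)
for n in("side","top"):
    im=optics.capture(n);cv2.imwrite(f"pics/{n}0.png",im[:,:,::-1])
    p=optics.camera_params(n);print(n,p)
E
```

```text
pics
{'time': 0.0, 'joints': array([-1.20631412e+00,  3.79433127e-01,  1.73478442e+00,  6.23907160e-06,
        1.02846250e+00, -3.32785806e-02]), 'joint_vel': array([ 0.00041853, -0.00044147,  0.00117663, -0.00060656,  0.00115979,
        0.00058067]), 'joint_torque': array([-1.12561309e-03, -7.63722181e+01, -4.34371448e+01,  6.50334335e-02,
        4.24474350e-02, -8.73226509e-05]), 'eef_pos': array([ 0.27102785, -0.64500567,  0.23826925]), 'orientation': array([-3.07861557e+00, -6.20473452e-01,  2.73197617e-04]), 'wrist_force': array([0.90431542, 0.04651898, 0.02952073]), 'ft_torque': array([-0.02575988,  0.06615837, -0.01694876]), 'opening': 0.9994068946571681}
side {'K': array([[393.27069417,   0.        , 271.11157975],
       [  0.        , 393.27069417, 217.08126554],
       [  0.        ,   0.        ,   1.        ]]), 'D': array([-0.03712975,  0.        ,  0.        ,  0.        ,  0.        ]), 'world_from_camera': array([[-0.99936858,  0.00375415,  0.03533195,  0.41508412],
       [-0.02839121,  0.51351369, -0.85761159,  0.70399785],
       [-0.02136305, -0.85807319, -0.51308286,  0.60383031],
       [ 0.        ,  0.        ,  0.        ,  1.        ]])}
top {'K': array([[447.68202817,   0.        , 286.93388897],
       [  0.        , 447.68202817, 206.53427876],
       [  0.        ,   0.        ,   1.        ]]), 'D': array([-0.0541387,  0.       ,  0.       ,  0.       ,  0.       ]), 'world_from_camera': array([[-0.02709639, -0.99664702,  0.07720423,  0.3696573 ],
       [-0.99963125,  0.02687843, -0.00386106, -0.08092629],
       [ 0.00177299, -0.07728038, -0.99700782,  1.02987477],
       [ 0.        ,  0.        ,  0.        ,  1.        ]])}
```

View pics/side0.png

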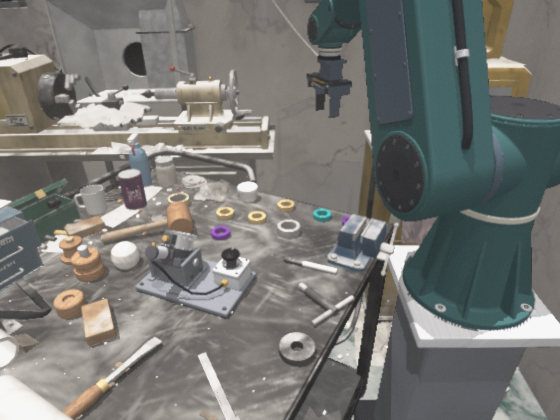

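View pics/top0.png

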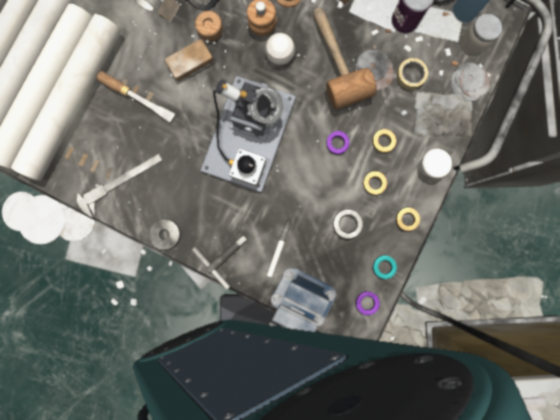

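```bash
cat > h.py <<'E'
import numpy as np, cv2
from workcell import bot, optics
from scipy.spatial.transform import Rotation as R
P={n:optics.camera_params(n) for n in("side","top")}
def ray(n,px):
    p=P[n];u=cv2.undistortPoints(np.array([[px]],float),p["K"],p["D"])[0,0]
    T=p["world_from_camera"];return T[:3,3],T[:3,:3]@np.array([u[0],u[1],1.])
def plane(n,px,z):
    o,d=ray(n,px);return o+d*(z-o[2])/d[2]
def proj(n,X):
    p=P[n];T=np.linalg.inv(p["world_from_camera"])
    q,_=cv2.projectPoints(np.array(X,float).reshape(-1,1,3),cv2.Rodrigues(T[:3,:3])[0],T[:3,3],p["K"],p["D"]);return q[:,0]
def tri(a,b):
    o1,d1=ray("side",a);o2,d2=ray("top",b)
    t=np.linalg.lstsq(np.c_[d1,-d2],o2-o1,rcond=None)[0]
    x,y=o1+t[0]*d1,o2+t[1]*d2;return (x+y)/2,np.linalg.norm(x-y)
def snap(n,f,box=None,k=1):
    im=optics.capture(n)[:,:,::-1].copy();cv2.imwrite(f"pics/{f}_full.png",im)
    if box: x0,y0,x1,y1=box;im=im[y0:y1,x0:x1]
    cv2.imwrite(f"pics/{f}.png",cv2.resize(im,None,fx=k,fy=k,interpolation=cv2.INTER_CUBIC));return im
E
python3 - <<'E'
from h import *
im=cv2.imread("pics/top0.png");hsv=cv2.cvtColor(im,cv2.COLOR_BGR2HSV)
m=cv2.inRange(hsv,(18,70,110),(35,255,255));m=cv2.morphologyEx(m,cv2.MORPH_CLOSE,np.ones((3,3)))
for c in cv2.findContours(m,cv2.RETR_EXTERNAL,cv2.CHAIN_APPROX_NONE)[0]:
    if cv2.contourArea(c)>150:
        e=cv2.fitEllipse(c);print("top",e,plane("top",e[0],.008), e[1][0]/447*1.03*1000)
im2=cv2.imread("pics/side0.png");hsv=cv2.cvtColor(im2,cv2.COLOR_BGR2HSV)
m=cv2.inRange(hsv,(18,70,110),(35,255,255));m=cv2.morphologyEx(m,cv2.MORPH_CLOSE,np.ones((3,3)))
for c in cv2.findContours(m,cv2.RETR_EXTERNAL,cv2.CHAIN_APPROX_NONE)[0]:
    if cv2.contourArea(c)>60:
        e=cv2.fitEllipse(c)
        if 150<e[0][0]<350 and e[0][1]>170: print("side",e,plane("side",e[0],.008))
cv2.imwrite("pics/c1.png",cv2.resize(im[70:200,190:310],None,fx=5,fy=4.6,interpolation=3))
cv2.imwrite("pics/c2.png",cv2.resize(im2[215:325,120:270],None,fx=5,fy=5,interpolation=3))
cv2.imwrite("pics/c3.png",cv2.resize(im[50:320,310:450],None,fx=2.2,fy=2.2,interpolation=3))
E
```

```text
top ((407.79656982421875, 218.8470458984375), (22.96795082092285, 23.26310157775879), 124.29827880859375) [ 0.41297903 -0.36137995  0.008     ] 52.92391352472156
top ((374.9266662597656, 182.57264709472656), (23.179033279418945, 23.439401626586914), 116.71446990966797) [ 0.49869634 -0.28913569  0.008     ] 53.41030039776625
top ((384.3042907714844, 140.4209747314453), (22.85386848449707, 23.259490966796875), 134.05148315429688) [ 0.59684843 -0.315438    0.008     ] 52.661039237208016
top ((412.265380859375, 72.4508285522461), (27.965848922729492, 28.69097137451172), 109.27085876464844) [ 0.75906975 -0.39013001  0.008     ] 64.44032302105454
side ((256.610595703125, 217.03453063964844), (12.293180465698242, 17.560943603515625), 85.38432312011719) [ 0.49905389 -0.29250821  0.008     ]
side ((224.8184814453125, 212.72637939453125), (11.261420249938965, 16.775081634521484), 79.89803314208984) [ 0.59701088 -0.31861129  0.008     ]
side ((285.829833984375, 205.2617645263672), (10.95662784576416, 15.974688529968262), 85.58467864990234) [ 0.41241595 -0.36305756  0.008     ]
```

View pics/c1.png

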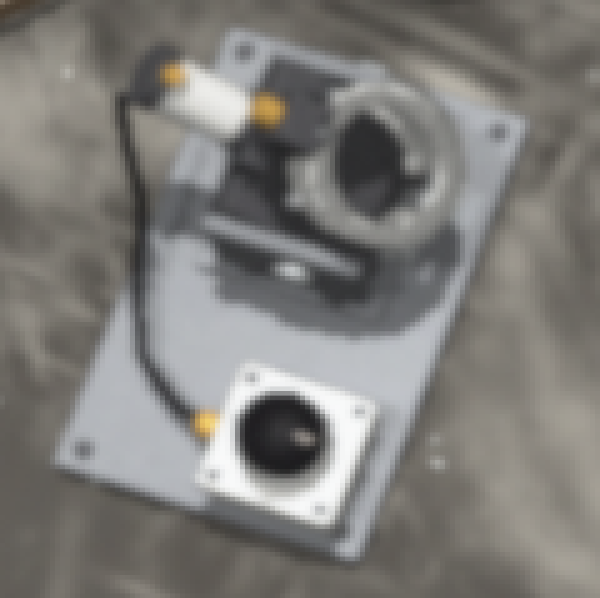

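View pics/c2.png

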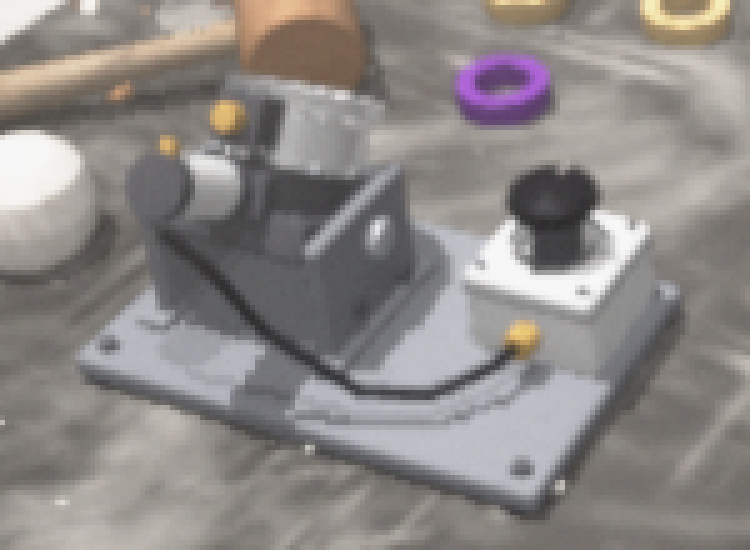

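View pics/c3.png

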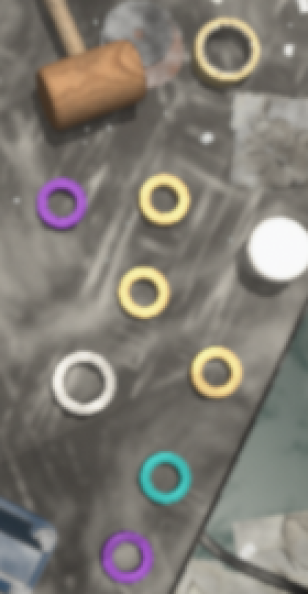

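```bash
python3 - <<'E'
from h import *
im=cv2.imread("pics/top0.png");im2=cv2.imread("pics/side0.png")
def g(im,x0,y0,x1,y1,k,f):
    c=cv2.resize(im[y0:y1,x0:x1],None,fx=k,fy=k,interpolation=2)
    for x in range(x0,x1,5):
        cv2.line(c,((x-x0)*k,0),((x-x0)*k,5 if x%10 else 12),(0,0,255),1)
        if x%10==0: cv2.putText(c,str(x),((x-x0)*k,24),0,.4,(0,0,255),1)
    for y in range(y0,y1,5):
        cv2.line(c,(0,(y-y0)*k),(5 if y%10 else 12,(y-y0)*k),(0,0,255),1)
        if y%10==0: cv2.putText(c,str(y),(14,(y-y0)*k+4),0,.4,(0,0,255),1)
    cv2.imwrite(f"pics/{f}.png",c)
g(im,230,75,300,135,9,"d1"); g(im2,140,225,220,285,9,"d2"); g(im2,205,240,265,290,10,"d3"); g(im,200,140,275,195,9,"d4")
E
```

```text
(no output)
```

View pics/d1.png

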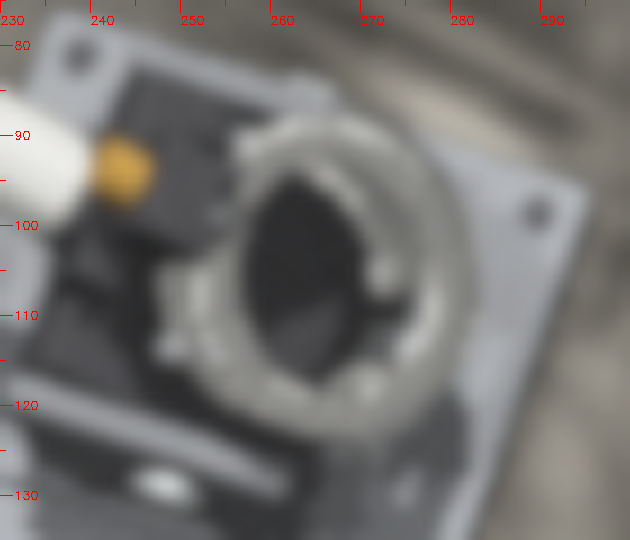

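View pics/d2.png

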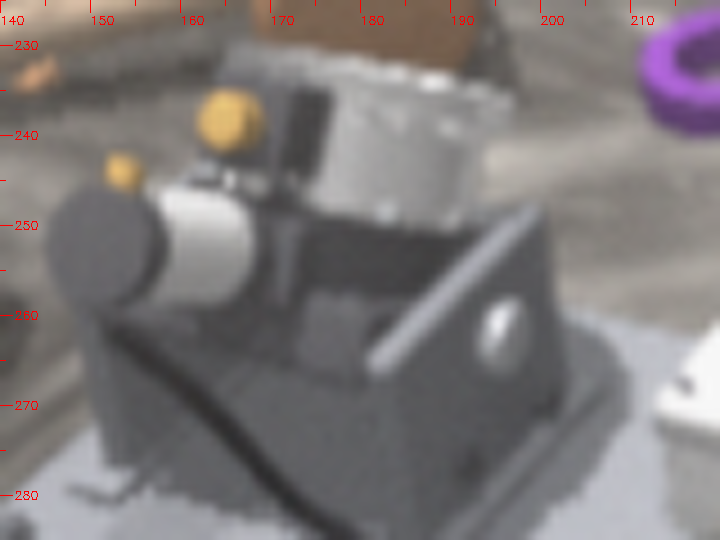

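View pics/d3.png

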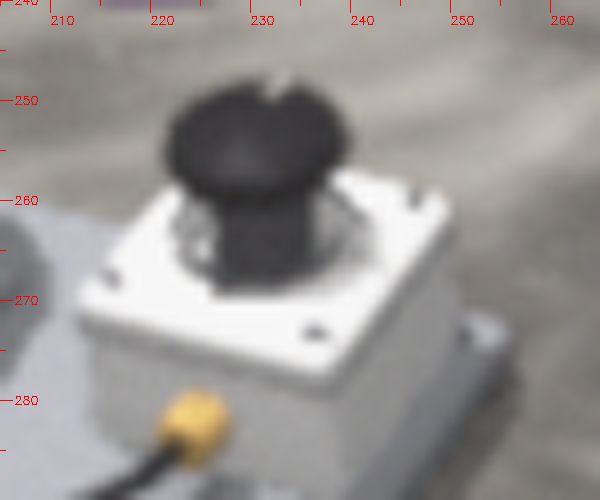

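View pics/d4.png

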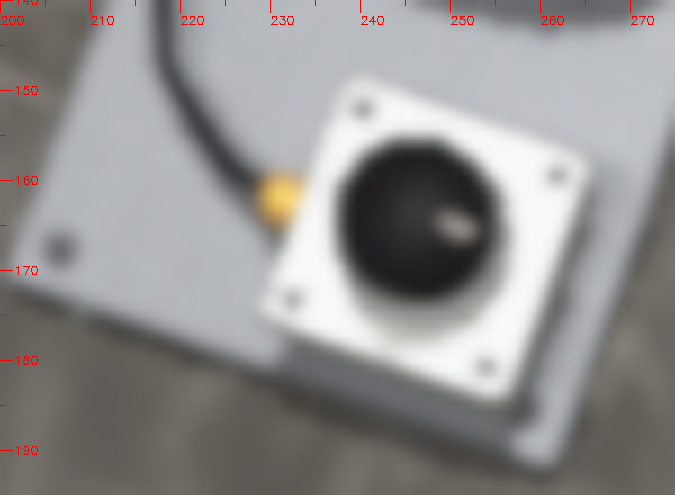

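```bash
python3 - <<'E'
from h import *
np.set_printoptions(precision=4,suppress=True)
sc=[tri(a,b) for a,b in [((246.5,259.8),(254,180.8)),((216,267.8),(240.2,152)),((236.6,273),(232.4,173.3))]]
for s in sc: print("screw",s)
print("boxcentre",(sc[0][0]+sc[1][0])/2)
print("head",tri((231,255),(246.6,164.3)))
m=tri((181.5,233),(266,105.5));print("mouth",m)
# plate corners top view at z~0.01
for p in [(236,76),(295,96),(202,171),(261,192)]: print(plane("top",p,.012))
d=plane("top",(295,96),.012)-plane("top",(261,192),.012);print("plate long dir",d/np.linalg.norm(d))
d=sc[1][0]-sc[2][0];print("box dir",d/np.linalg.norm(d)); 
E
```

```text
screw (array([ 0.5032, -0.0144,  0.0606]), np.float64(0.000407382074258702))
screw (array([0.5684, 0.0147, 0.0601]), np.float64(0.001614626825895881))
screw (array([0.5211, 0.0326, 0.0601]), np.float64(0.0003903755396122913))
boxcentre [0.5358 0.0002 0.0603]
head (array([ 0.5357, -0.0009,  0.0841]), np.float64(4.425626965982973e-05))
mouth (array([ 0.6538, -0.0464,  0.1132]), np.float64(0.0008091250105735978))
[0.7587 0.0262 0.012 ]
[ 0.7065 -0.1107  0.012 ]
[0.5357 0.1081 0.012 ]
[ 0.4834 -0.0265  0.012 ]
plate long dir [ 0.9356 -0.353   0.    ]
box dir [ 0.9356 -0.3531  0.0013]
```

```bash
python3 - <<'E'
from h import *
np.set_printoptions(precision=1,suppress=True)
u=np.array([.9357,-.3528,0]);l=np.array([-.3528,-.9357,0]);s,c=np.sin(np.radians(35)),np.cos(np.radians(35))
a=s*l+c*np.array([0,0,1]);x=np.cross(u,a);print(x)
t=np.linspace(0,2*np.pi,73)
for M in (np.array([.6538,-.0464,.1132]),np.array([.6573,-.0465,.1132])):
    C=M+.0375*(np.outer(np.cos(t),x)+np.outer(np.sin(t),u))
    for n in("top","side"):
        q=proj(n,C);print(n,q.min(0),q.max(0),"u ends",q[18],q[54],"hi/lo",q[0],q[36])
im=cv2.imread("pics/top0.png");im2=cv2.imread("pics/side0.png")
M=np.array([.6545,-.0464,.1132])
def ov(im,n,x0,y0,x1,y1,k,f):
    c=cv2.resize(im[y0:y1,x0:x1],None,fx=k,fy=k,interpolation=2)
    for r,col in((.0375,(0,0,255)),(.031,(0,255,0))):
        C=M+r*(np.outer(np.cos(t),x)+np.outer(np.sin(t),u))
        q=((proj(n,C)-[x0,y0]+.5)*k).astype(int);cv2.polylines(c,[q],True,col,1)
    cv2.imwrite(f"pics/{f}.png",c)
ov(im,"top",230,75,300,135,10,"o1");ov(im2,"side",140,220,220,285,9,"o2")
E
```

```text
[-0.3 -0.8 -0.6]
top [250.2  87.4] [281.2 123.8] u ends [271.9  89.3] [260.1 122.2] hi/lo [280.  113.3] [251.4  97.8]
side [164.9 229.7] [197.5 236.2] u ends [167.7 229.9] [195.3 236.1] hi/lo [189.7 233.9] [172.2 231.9]
top [250.3  85.8] [281.2 122.2] u ends [271.9  87.7] [260.1 120.6] hi/lo [280.  111.7] [251.4  96.1]
side [163.4 229.7] [196.  236.2] u ends [166.3 229.9] [193.8 236.1] hi/lo [188.3 233.9] [170.7 231.9]
```

View pics/o1.png

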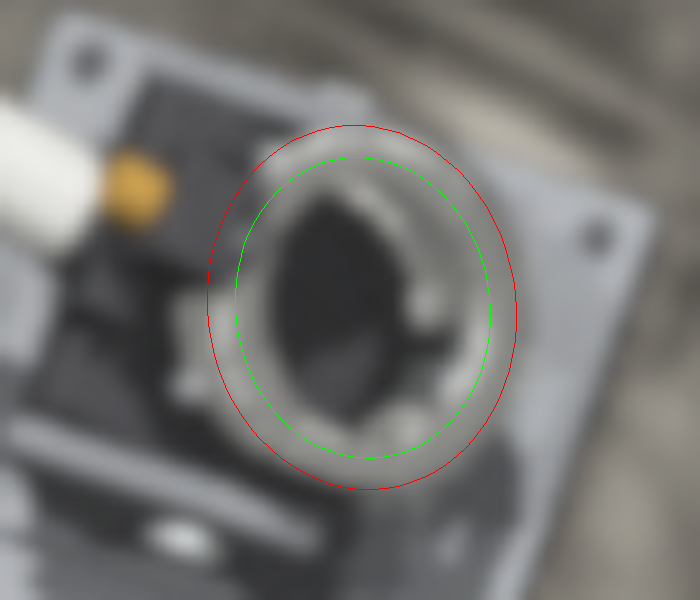

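View pics/o2.png

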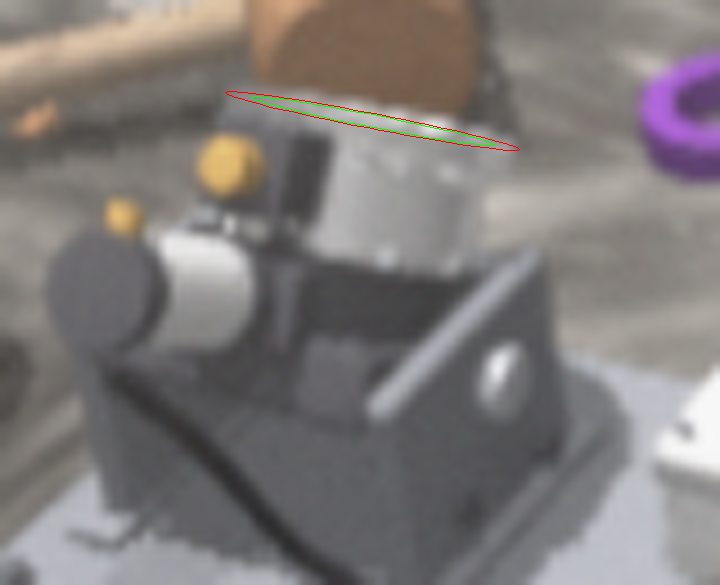

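```bash
cat >> h.py <<'E'
np.set_printoptions(precision=4,suppress=True)
U=np.array([.9357,-.3528,0]);L=np.array([-.3528,-.9357,0]);A=np.sin(np.radians(35))*L+np.cos(np.radians(35))*np.array([0,0,1.])
M=np.array([.6545,-.0464,.1132]);STOP=np.array([.5357,-.0005,.093])
def go(p,jaw=None):
    s=bot.sense();Rm=R.from_rotvec(s["orientation"]).as_matrix()
    d=Rm.T@(np.array(p)-s["eef_pos"])*1000
    out=[]
    if jaw is not None:
        j=Rm.T@np.array(jaw,float);t=np.arctan2(-j[0],j[1])
        out=[ (t+np.pi/2)%np.pi-np.pi/2]
    print("shift mm",d.round(1),"twist",np.round(out,3),"dist",np.linalg.norm(d).round(0))
def st():
    s=bot.sense();Rm=R.from_rotvec(s["orientation"]).as_matrix();print("t",round(s["time"],2),"tcp",s["eef_pos"],"F",s["wrist_force"].round(1),"op",round(s["opening"],3),"j",s["joints"].round(2),"x",Rm[:,0].round(3),"y",Rm[:,1].round(3))
E
python3 - <<'E'
from h import *
st();print(A)
go([.5357,-.0005,.16],U)
print(tri((165.5,238.5),(242.5,94)))
E
```

```text
t 0.1 tcp [ 0.2711 -0.645   0.2383] F [-1.1 -0.6 -0.4] op 1.001 j [-1.21  0.38  1.73  0.    1.03 -0.03] x [0.922 0.387 0.   ] y [ 0.387 -0.922 -0.001]
[-0.2024 -0.5367  0.8192]
shift mm [ 493.7 -491.6   78.9] twist [-0.812] dist 701.0
(array([0.6752, 0.0011, 0.1298]), np.float64(0.0008397046733983318))
```

```bash
python3 -m handwheel '[[[35,-35,0,-0.14],[70,-70,0,-0.28],[105,-105,0,-0.42],[140,-140,0,-0.56],[175,-175,0,-0.7]]]' -1 20
python3 - <<'E'
from h import *
st();go([.5357,-.0005,.16],U)
E
```

```text
time: 0.6
eef_pos: [0.3648, -0.4139, 0.2383]
orientation: [-2.675, -1.646, -0.0]
wrist_force: [0.7, -0.1, 0.5]
opening: 0.596
t 0.6 tcp [ 0.3648 -0.4139  0.2383] F [ 0.7 -0.1  0.5] op 0.596 j [-0.89  0.15  2.04  0.    0.96 -0.42] x [0.451 0.893 0.001] y [ 0.893 -0.451 -0.001]
shift mm [446.  -33.7  78.7] twist [-0.107] dist 454.0
```

```bash
python3 -m handwheel '[[[48,-4,4,-0.1],[96,-8,8,-0.107],[144,-12,12,-0.107],[192,-16,16,-0.107],[240,-20,20,-0.107]]]'
python3 - <<'E'
from h import *
st();go([.5357,-.0005,.16],U)
E
```

```text
time: 1.1
eef_pos: [0.4553, -0.1888, 0.2184]
orientation: [-2.583, -1.786, -0.001]
wrist_force: [0.7, -0.3, 0.2]
opening: 0.153
t 1.1 tcp [ 0.4553 -0.1888  0.2184] F [ 0.7 -0.3  0.2] op 0.153 j [-0.44  0.08  2.16  0.    0.91 -0.08] x [0.353 0.936 0.001] y [ 0.936 -0.353 -0.001]
shift mm [204.4   8.8  58.6] twist [-0.] dist 213.0
```

```bash
python3 -m handwheel '[[[48,2,12,0],[96,4,24,0],[144,6,36,0],[190,8,48,0],[204.4,8.8,58,0]]]'
python3 - <<'E'
from h import *
st();go([.5357,-.0005,.13],U)
snap("side","s1",(180,130,300,290),4);snap("top","t1",(180,90,320,230),4)
E
```

```text
time: 1.6
eef_pos: [0.5366, 0.0026, 0.1599]
orientation: [-2.581, -1.789, -0.001]
wrist_force: [0.4, -0.3, 0.6]
opening: 0.001
t 1.6 tcp [0.5366 0.0026 0.1599] F [ 0.4 -0.3  0.6] op 0.001 j [-0.04  0.24  2.1   0.    0.8   0.32] x [0.351 0.937 0.001] y [ 0.937 -0.351 -0.001]
shift mm [-3.3  0.3 29.9] twist [0.002] dist 30.0
```

View pics/s1.png

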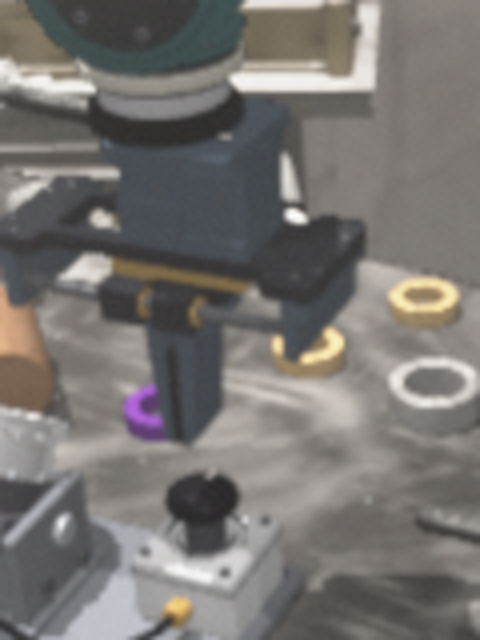

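View pics/t1.png

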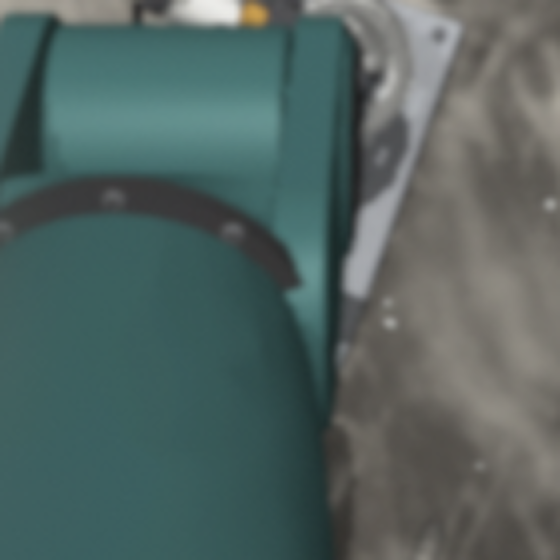

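```bash
python3 -m handwheel '[[[-3,0,15,0],[-3,0,30,0],[-3,0,36,0],[-3,0,40,0],[-3,0,43,0]]]'; python3 -m handwheel '[[[0,0,1.5,0],[0,0,3,0]]]'
```

```text
time: 2.2
eef_pos: [0.5339, -0.0025, 0.1163]
orientation: [-2.58, -1.788, 0.004]
wrist_force: [-5.3, -3.7, 10.8]
opening: 0.006
time: 2.4
eef_pos: [0.5339, -0.0028, 0.1138]
orientation: [-2.58, -1.787, 0.004]
wrist_force: [-2.1, 1.2, 2.0]
opening: 0.009
```

```bash
python3 -m handwheel '[[[0,0,2,0],[0,0,4,0]]]';python3 -m handwheel '[[[0,0,2,0],[0,0,4,0]]]'
```

```text
time: 2.6
eef_pos: [0.5342, -0.003, 0.1101]
orientation: [-2.581, -1.787, 0.003]
wrist_force: [-1.3, 0.7, 3.8]
opening: 0.002
time: 2.8
eef_pos: [0.5347, -0.003, 0.1074]
orientation: [-2.581, -1.787, 0.003]
wrist_force: [-18.5, 1.9, 57.1]
opening: 0.008
```

```bash
python3 -m handwheel '[[[0,0,-3,0],[0,0,-15,0],[0,0,-45,0],[0,0,-80,0],[0,0,-110,0]]]' 1
python3 - <<'E'
from h import *
st();snap("side","s2",(205,235,265,295),9)
E
```

```text
time: 3.3
eef_pos: [0.5351, -0.0032, 0.2193]
orientation: [-2.581, -1.788, 0.002]
wrist_force: [0.0, -0.5, -0.9]
opening: 0.411
t 3.3 tcp [ 0.5351 -0.0032  0.2193] F [ 0.  -0.5 -0.9] op 0.411 j [-0.05  0.15  2.08  0.    0.92  0.31] x [0.352 0.936 0.   ] y [ 0.936 -0.352 -0.002]
```

View pics/s2.png

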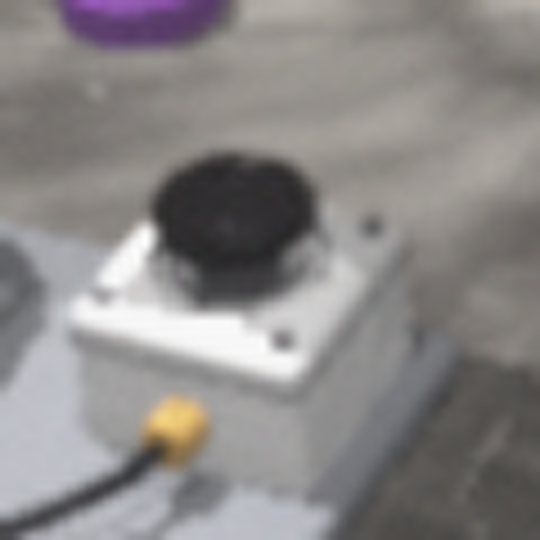

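```bash
python3 - <<'E'
from h import *
go([.597,-.317,.09],U)
E
```

```text
shift mm [-272.9  165.9  133.8] twist [0.001] dist 346.0
```

```bash
python3 -m handwheel '[[[-40,24,0,0],[-80,48,0,0],[-120,72,0,0],[-160,97,15,0],[-200,121,40,0]]]' 0.5
python3 -m handwheel '[[[-36,22,30,0],[-73,45,70,0],[-73,45,90,0],[-73,45,92,0]]]' 0.5
python3 - <<'E'
from h import *
st();go([.597,-.317,.030],U);snap("side","s3",(190,150,310,240),6)
E
```

```text
time: 3.85
eef_pos: [0.581, -0.2331, 0.1864]
orientation: [2.579, 1.786, 0.008]
wrist_force: [0.5, -0.3, -0.3]
opening: 0.749
time: 4.25
eef_pos: [0.5962, -0.3179, 0.091]
orientation: [2.584, 1.786, 0.005]
wrist_force: [0.4, 0.9, -0.2]
opening: 0.751
t 4.25 tcp [ 0.5962 -0.3179  0.091 ] F [ 0.4  0.9 -0.2] op 0.751 j [-0.53  0.53  1.83  0.    0.78 -0.17] x [0.354 0.935 0.002] y [ 0.935 -0.354  0.002]
shift mm [ 1.   0.3 61. ] twist [-0.001] dist 61.0
```

View pics/s3.png

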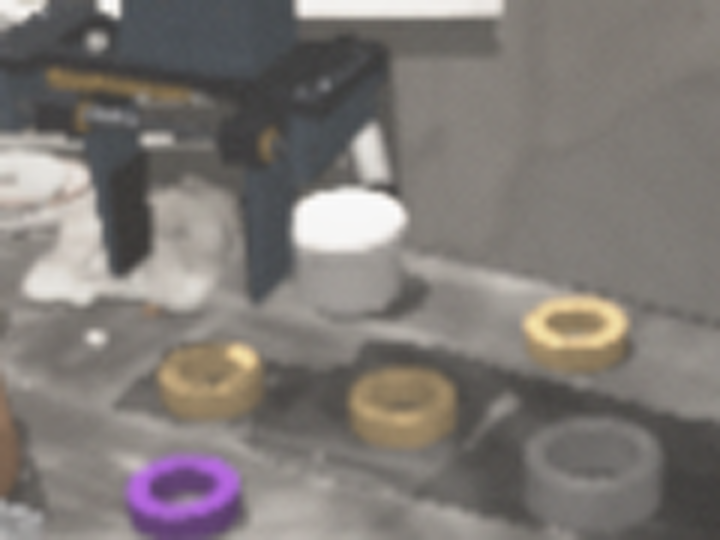

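```bash
python3 -m handwheel '[[[1,0,30,0],[1,0,50,0],[1,0,58,0],[1,0,61,0],[1,0,61,0]]]' 0.5; python3 -m handwheel '[[[0,0,0,0],[0,0,0,0],[0,0,0,0],[0,0,0,0]]]' -1 15;  python3 -m handwheel '[[[0,0,-5,0],[0,0,-30,0],[0,0,-70,0],[0,0,-110,0],[0,0,-150,0]]]' 
python3 - <<'E'
from h import *
st();snap("side","s4",(190,100,310,240),4)
E
```

```text
time: 4.8
eef_pos: [0.5981, -0.3161, 0.0331]
orientation: [2.581, 1.786, 0.007]
wrist_force: [0.5, -1.0, 0.9]
opening: 0.751
time: 5.2
eef_pos: [0.5985, -0.3163, 0.034]
orientation: [2.581, 1.786, 0.007]
wrist_force: [-1.4, 2.1, 9.0]
opening: 0.558
time: 5.7
eef_pos: [0.5973, -0.3162, 0.1857]
orientation: [2.581, 1.786, 0.007]
wrist_force: [-0.6, -0.5, -1.1]
opening: 0.556
t 5.7 tcp [ 0.5973 -0.3162  0.1857] F [-0.6 -0.5 -1.1] op 0.556 j [-0.52  0.4   1.81  0.    0.92 -0.16] x [0.353 0.936 0.002] y [ 0.936 -0.353  0.005]
```

View pics/s4.png

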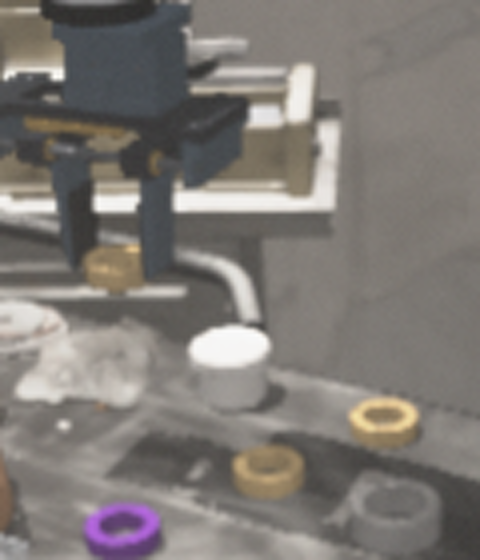

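```bash
cat >> h.py <<'E'
X=np.cos(np.radians(35))*-L+np.sin(np.radians(35))*np.array([0,0,1.])
Z=np.array([0,0,1.]);H=.022*Z
E=M+.033*X
def tilt(th,p=.012,r=.033):  # TCP for ring tilted th deg about rear edge
    t=np.radians(th);return M+r*X+.026*(np.cos(t)*L-np.sin(t)*Z)+p*(np.sin(t)*L+np.cos(t)*Z)+H
E
python3 - <<'E'
from h import *
go(tilt(0)+.012*Z,U)
for t in(0,12,24,35):print(t,tilt(t));go(tilt(t))
E
```

```text
shift mm [274.1 -44.8  14.3] twist [0.] dist 278.0
0 [ 0.6549 -0.0454  0.1661]
shift mm [274.1 -45.   26.3] twist [] dist 279.0
12 [ 0.6542 -0.0472  0.1605]
shift mm [272.2 -45.   32. ] twist [] dist 278.0
24 [ 0.6539 -0.0479  0.1545]
shift mm [271.5 -45.1  37.9] twist [] dist 278.0
35 [ 0.6541 -0.0475  0.149 ]
shift mm [271.9 -45.2  43.4] twist [] dist 279.0
```

```bash
python3 -m handwheel '[[[48,-8,-5,0],[96,-16,-5,0],[144,-24,-5,0],[192,-32,-5,0],[235,-39,-3,0]]]'; python3 -m handwheel '[[[30,-5,0,0],[36,-6,5,0]]]'
python3 - <<'E'
from h import *
st()
for t in(0,12,24,35):go(tilt(t))
snap("side","s5",(130,160,260,290),4);snap("top","t5",(200,60,320,160),5)
E
```

```text
time: 6.25
eef_pos: [0.6464, -0.0819, 0.1959]
orientation: [2.575, 1.782, 0.013]
wrist_force: [0.5, -0.6, -1.1]
opening: 0.556
time: 6.45
eef_pos: [0.6542, -0.0431, 0.1914]
orientation: [2.572, 1.785, 0.015]
wrist_force: [0.1, -0.9, -2.1]
opening: 0.56
t 6.45 tcp [ 0.6542 -0.0431  0.1914] F [ 0.1 -0.9 -2.1] op 0.56 j [-0.1   0.36  1.86 -0.    0.91  0.26] x [0.35  0.937 0.002] y [ 0.937 -0.35   0.015]
shift mm [-2.   1.1 25.3] twist [] dist 25.0
shift mm [-3.9  1.  31. ] twist [] dist 31.0
shift mm [-4.7  0.9 36.9] twist [] dist 37.0
shift mm [-4.2  0.8 42.4] twist [] dist 43.0
```

View pics/s5.png

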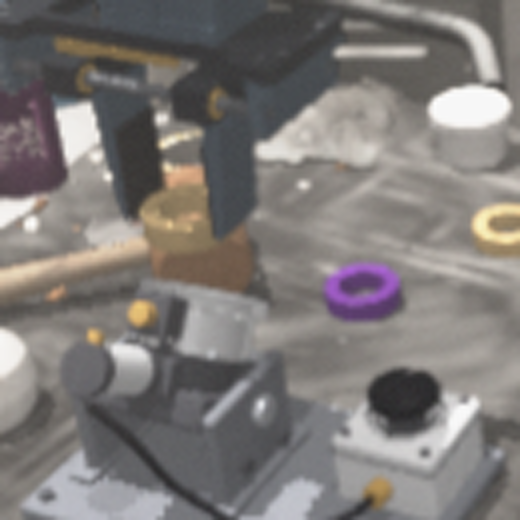

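View pics/t5.png

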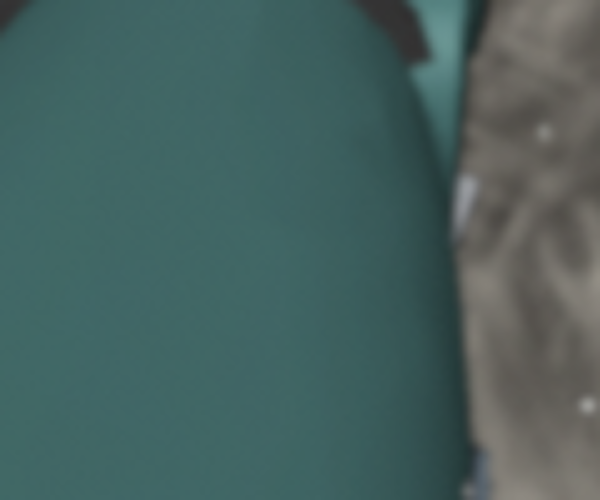

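```bash
python3 -m handwheel '[[[-2,1,10,0],[-2,1,18,0],[-2,1,22,0],[-2,1,24,0]]]'; python3 -m handwheel '[[[-0.5,0,2,0],[-1,0,4,0],[-1.5,0,6,0]]]'
python3 - <<'E'
from h import *
st();print(proj("side",M+.03*Z))
for t in(0,12,24,35):go(tilt(t))
snap("side","s6",(130,180,240,280),5)
E
```

```text
time: 6.95
eef_pos: [0.6533, -0.0484, 0.1653]
orientation: [2.575, 1.783, 0.011]
wrist_force: [-0.1, 0.1, -1.2]
opening: 0.562
time: 7.25
eef_pos: [0.6529, -0.0502, 0.1594]
orientation: [2.575, 1.783, 0.011]
wrist_force: [-2.5, -2.6, 0.4]
opening: 0.556
t 7.25 tcp [ 0.6529 -0.0502  0.1594] F [-2.5 -2.6  0.4] op 0.556 j [-0.11  0.4   1.87 -0.    0.86  0.25] x [0.352 0.936 0.   ] y [ 0.936 -0.352  0.012]
[[179.1658 221.8587]]
shift mm [ 5.1  0.2 -6.7] twist [] dist 8.0
shift mm [ 3.2  0.1 -1. ] twist [] dist 3.0
shift mm [2.5 0.1 4.9] twist [] dist 6.0
shift mm [ 2.9  0.  10.4] twist [] dist 11.0
```

View pics/s6.png

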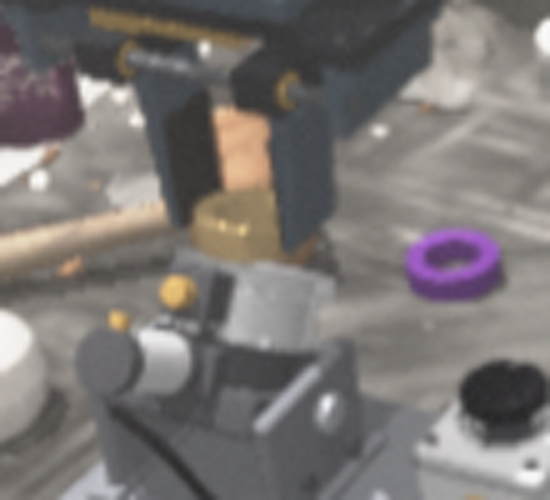

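```bash
python3 -m handwheel '[[[3,0,0,0],[3,0,2,0],[3,0,4,0],[3,0,6,0],[3,0,8,0]]]'
python3 - <<'E'
from h import *
st()
for t in(24,35):go(tilt(t))
snap("side","s7",(130,180,240,280),5)
E
```

```text
time: 7.8
eef_pos: [0.654, -0.0472, 0.151]
orientation: [2.575, 1.783, 0.011]
wrist_force: [-0.5, -0.4, 0.4]
opening: 0.556
t 7.8 tcp [ 0.654  -0.0472  0.151 ] F [-0.5 -0.4  0.4] op 0.556 j [-0.11  0.42  1.87 -0.    0.84  0.26] x [0.352 0.936 0.   ] y [ 0.936 -0.352  0.012]
shift mm [-0.6  0.2 -3.5] twist [] dist 4.0
shift mm [-0.2  0.1  1.9] twist [] dist 2.0
```

View pics/s7.png

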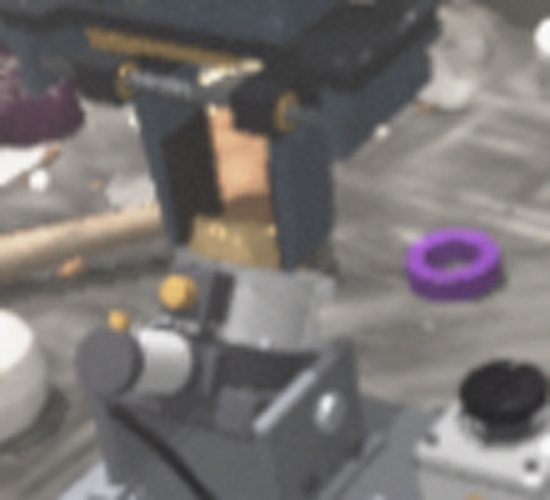

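```bash
python3 -m handwheel '[[[0,0,1.5,0],[-2,0,2.5,0],[-4,0,4,0],[-6,0,5.5,0],[-6,0,5.5,0]]]'
python3 - <<'E'
from h import *
st();go(M+.012*A+H)
snap("side","s8",(130,180,240,280),5)
E
```

```text
time: 8.35
eef_pos: [0.6517, -0.0532, 0.1451]
orientation: [2.575, 1.783, 0.01]
wrist_force: [-1.2, -2.3, 2.5]
opening: 0.558
t 8.35 tcp [ 0.6517 -0.0532  0.1451] F [-1.2 -2.3  2.5] op 0.558 j [-0.12  0.42  1.87 -0.    0.83  0.25] x [ 0.352  0.936 -0.   ] y [ 0.936 -0.352  0.012]
shift mm [0.5 0.2 0. ] twist [] dist 1.0
```

View pics/s8.png

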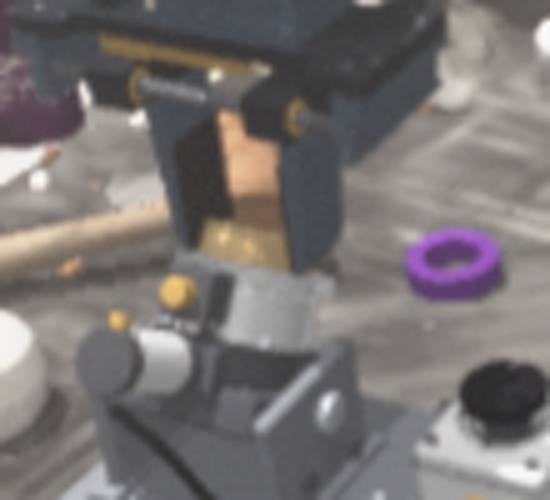

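```bash
python3 -m handwheel '[[[0,0,0,0],[0,0,0,0]]]' 0.3; python3 -m handwheel '[[[0,0,-10,0],[0,0,-40,0],[0,0,-60,0],[-40,0,-60,0]]]' -0.6
python3 - <<'E'
from h import *
st()
snap("side","s9",(130,180,240,280),5);snap("top","t9",(210,60,330,160),5)
E
```

```text
time: 8.6
eef_pos: [0.6515, -0.0532, 0.145]
orientation: [2.575, 1.783, 0.009]
wrist_force: [-1.8, -1.6, 2.5]
opening: 0.649
time: 9.0
eef_pos: [0.6394, -0.0885, 0.2089]
orientation: [2.57, 1.785, 0.016]
wrist_force: [0.0, -0.7, -0.6]
opening: 0.329
t 9.0 tcp [ 0.6394 -0.0885  0.2089] F [ 0.  -0.7 -0.6] op 0.329 j [-0.17  0.33  1.87 -0.    0.93  0.18] x [0.349 0.937 0.001] y [ 0.937 -0.349  0.016]
```

View pics/s9.png

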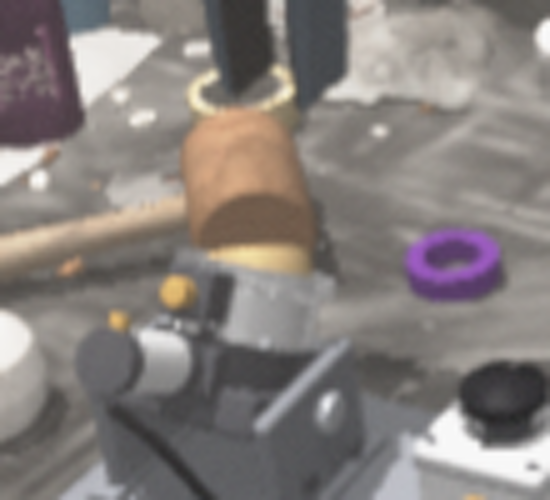

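View pics/t9.png

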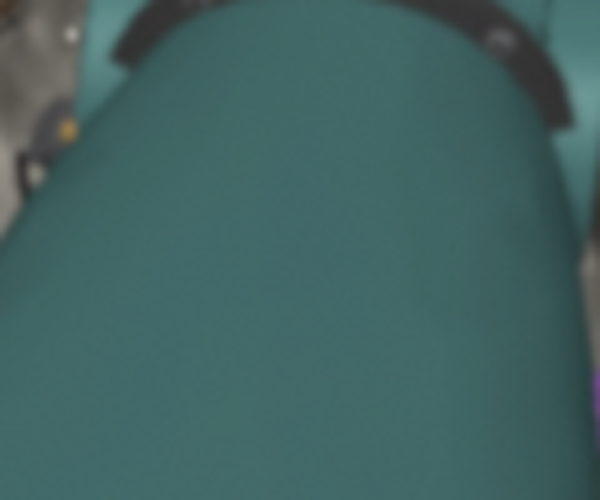

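```bash
cat >> h.py <<'E'
def push(d,off=.014): return M-A*d+off*L+.025*Z
E
python3 - <<'E'
from h import *
st()
go(push(-.030),U)
for d in(-.013,-.006,0,.009):go(push(d))
E
```

```text
t 9.1 tcp [ 0.6363 -0.0925  0.2064] F [-0.   0.4  0.3] op 0.245 j [-0.18  0.33  1.88 -0.    0.93  0.18] x [ 0.353  0.936 -0.   ] y [ 0.936 -0.353  0.012]
shift mm [18.4  0.2 43.6] twist [-0.] dist 47.0
shift mm [28.2  0.1 57.5] twist [] dist 64.0
shift mm [32.2  0.  63.3] twist [] dist 71.0
shift mm [35.6 -0.1 68.2] twist [] dist 77.0
shift mm [40.8 -0.2 75.5] twist [] dist 86.0
```

```bash
python3 -m handwheel '[[[12,0,30,0],[18.4,0,43.6,0],[24,0,51,0],[26,0,54.5,0]]]' -0.62
python3 -m handwheel '[[[1.1,0,1.6,0],[2.3,0,3.3,0],[3.4,0,4.9,0]]]'
python3 - <<'E'
from h import *
st()
for d in(-.013,-.006,0,.009):go(push(d))
snap("side","s10",(130,180,240,280),5)
E
```

```text
time: 9.5
eef_pos: [0.6461, -0.0676, 0.1512]
orientation: [2.575, 1.783, 0.009]
wrist_force: [-0.4, 0.2, -0.7]
opening: 0.193
time: 9.8
eef_pos: [0.6476, -0.0644, 0.1468]
orientation: [2.575, 1.782, 0.01]
wrist_force: [0.2, -0.8, 1.1]
opening: 0.193
t 9.8 tcp [ 0.6476 -0.0644  0.1468] F [ 0.2 -0.8  1.1] op 0.193 j [-0.13  0.42  1.88 -0.    0.83  0.23] x [ 0.352  0.936 -0.   ] y [ 0.936 -0.352  0.012]
shift mm [-2.2  0.1 -2.1] twist [] dist 3.0
shift mm [1.8 0.  3.7] twist [] dist 4.0
shift mm [ 5.3 -0.   8.6] twist [] dist 10.0
shift mm [10.4 -0.1 15.9] twist [] dist 19.0
```

View pics/s10.png

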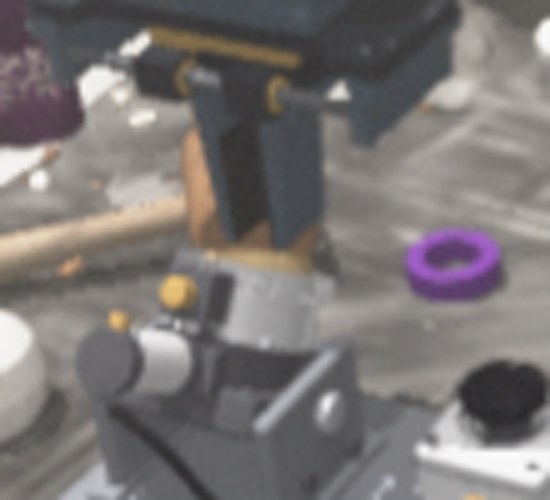

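```bash
python3 -m handwheel '[[[0.5,0,1.8,0],[1.8,0,3.7,0],[2.9,0,5.4,0]]]'; python3 -m handwheel '[[[1.1,0,1.6,0],[2.3,0,3.3,0],[3.4,0,4.9,0]]]'
python3 - <<'E'
from h import *
st()
for d in(-.006,0,.009):go(push(d))
snap("side","s11",(130,180,240,280),5)
E
```

```text
time: 10.15
eef_pos: [0.6487, -0.0617, 0.1411]
orientation: [2.575, 1.782, 0.01]
wrist_force: [-0.6, -2.2, 6.0]
opening: 0.187
time: 10.45
eef_pos: [0.6499, -0.0584, 0.136]
orientation: [2.575, 1.782, 0.01]
wrist_force: [0.1, -0.3, 1.1]
opening: 0.191
t 10.45 tcp [ 0.6499 -0.0584  0.136 ] F [ 0.1 -0.3  1.1] op 0.191 j [-0.12  0.43  1.88 -0.    0.82  0.24] x [ 0.352  0.936 -0.   ] y [ 0.936 -0.352  0.012]
shift mm [-4.6  0.1 -7.1] twist [] dist 8.0
shift mm [-1.2  0.1 -2.2] twist [] dist 2.0
shift mm [ 4.  -0.   5.2] twist [] dist 7.0
```

View pics/s11.png

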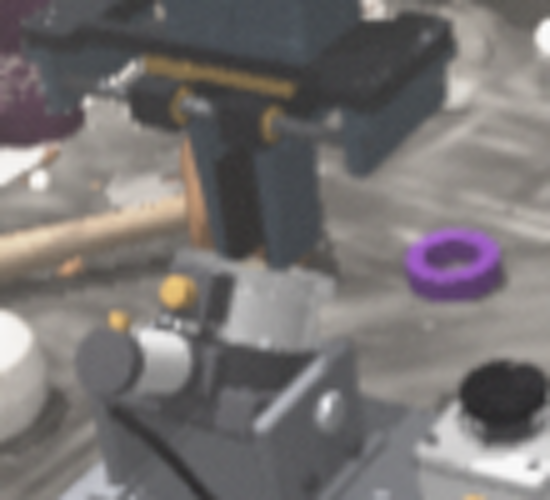

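```bash
python3 -m handwheel '[[[1.1,0,1.6,0],[2.3,0,3.3,0],[3.4,0,4.9,0]]]'; python3 -m handwheel '[[[1.1,0,1.6,0],[2.3,0,3.3,0]]]'
python3 - <<'E'
from h import *
st()
for d in(.009,):go(push(d))
E
```

```text
time: 10.8
eef_pos: [0.6511, -0.0551, 0.1307]
orientation: [2.575, 1.782, 0.009]
wrist_force: [-1.6, -2.9, 2.1]
opening: 0.19
time: 11.0
eef_pos: [0.6518, -0.0529, 0.1272]
orientation: [2.575, 1.782, 0.009]
wrist_force: [-1.4, -0.6, 1.3]
opening: 0.191
t 11.0 tcp [ 0.6518 -0.0529  0.1272] F [-1.4 -0.6  1.3] op 0.191 j [-0.12  0.45  1.88 -0.    0.81  0.25] x [ 0.352  0.936 -0.001] y [ 0.936 -0.352  0.011]
shift mm [-1.8  0.2 -3.7] twist [] dist 4.0
```

```bash
python3 -m handwheel '[[[1.1,0,1.6,0],[2.3,0,3.3,0]]]';python3 -m handwheel '[[[1.1,0,1.6,0],[2.3,0,3.3,0]]]'

```

```text
time: 11.2
eef_pos: [0.6529, -0.0509, 0.1239]
orientation: [2.575, 1.782, 0.009]
wrist_force: [-2.2, -8.6, 5.6]
opening: 0.185
time: 11.4
eef_pos: [0.6548, -0.0499, 0.1213]
orientation: [2.572, 1.782, 0.01]
wrist_force: [-0.3, -18.6, 9.0]
opening: 0.187
```

```bash
python3 -m handwheel '[[[-3,0,-3,0],[-9,0,-12,0],[-16,0,-25,0],[-30,0,-70,0],[-70,0,-90,0]]]'; python3 -m handwheel '[[[-40,0,0,0],[-90,-10,10,0],[-135,-20,10,0],[-160,-60,15,0]]]' 0.5
python3 - <<'E'
from h import *
st();go([.499,-.291,.033],U)
snap("top","t12",(210,60,330,160),5);snap("side","s12",(130,180,240,280),5)
E
```

```text
time: 11.9
eef_pos: [0.6304, -0.1143, 0.2156]
orientation: [2.568, 1.783, 0.015]
wrist_force: [0.5, -1.8, 0.3]
opening: 0.19
time: 12.3
eef_pos: [0.5189, -0.2468, 0.2014]
orientation: [2.566, 1.779, 0.017]
wrist_force: [-0.8, -0.4, -0.3]
opening: 0.509
t 12.3 tcp [ 0.5189 -0.2468  0.2014] F [-0.8 -0.4 -0.3] op 0.509 j [-0.49  0.23  2.02  0.    0.87 -0.13] x [ 0.351  0.936 -0.002] y [ 0.936 -0.351  0.022]
shift mm [-48.1  -6.7 168.4] twist [0.002] dist 175.0
```

View pics/t12.png

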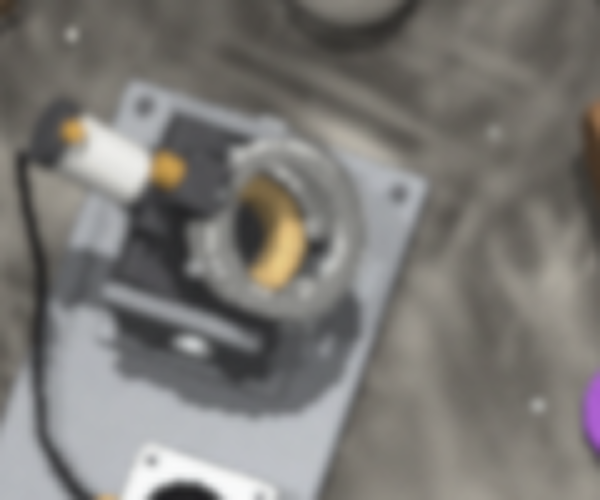

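View pics/s12.png

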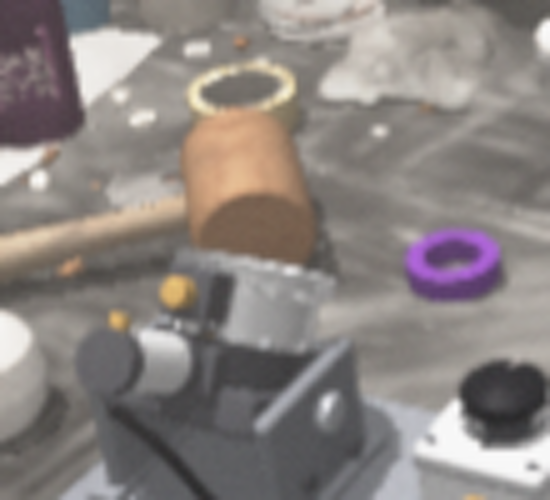

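```bash
python3 -m handwheel '[[[-24,-3,25,0],[-48,-6.7,70,0],[-48,-6.7,115,0],[-48,-6.7,125,0]]]' 0.5
python3 - <<'E'
from h import *
st();go([.499,-.291,.033],U);snap("side","s13",(200,130,320,240),5)
E
```

```text
time: 12.8
eef_pos: [0.4902, -0.2869, 0.0712]
orientation: [2.577, 1.782, 0.01]
wrist_force: [-0.9, 0.3, 0.6]
opening: 0.751
t 12.8 tcp [ 0.4902 -0.2869  0.0712] F [-0.9  0.3  0.6] op 0.751 j [-0.57  0.43  2.06  0.    0.65 -0.21] x [0.353 0.936 0.   ] y [ 0.935 -0.353  0.01 ]
shift mm [-0.7  9.3 38.3] twist [-0.] dist 39.0
```

View pics/s13.png

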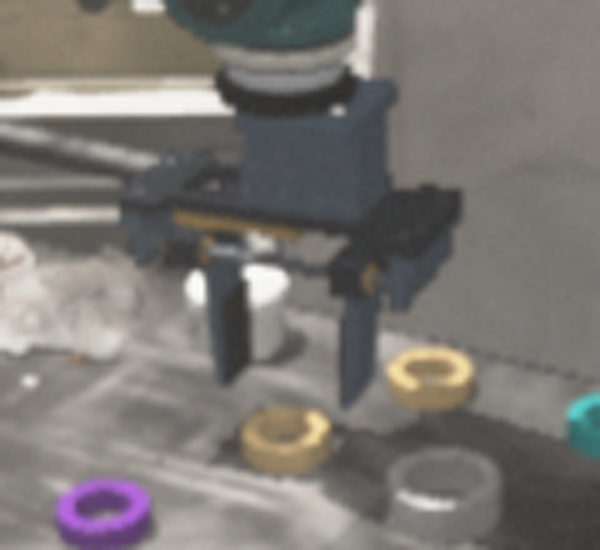

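```bash
python3 -m handwheel '[[[-0.7,9.3,5,0],[-0.7,9.3,25,0],[-0.7,9.3,35,0],[-0.7,9.3,38,0],[-0.7,9.3,38,0]]]' 0.5; python3 -m handwheel '[[[0,0,0,0],[0,0,0,0],[0,0,0,0],[0,0,0,0]]]' -1 15;  python3 -m handwheel '[[[0,0,-5,0],[0,0,-30,0],[0,0,-70,0],[0,0,-110,0],[0,0,-155,0]]]' 
python3 - <<'E'
from h import *
st();go(tilt(0)+.025*Z,U);snap("side","s14",(190,80,310,240),4)
E
```

```text
time: 13.35
eef_pos: [0.5002, -0.2909, 0.0346]
orientation: [2.576, 1.783, 0.01]
wrist_force: [-0.2, -0.8, 0.2]
opening: 0.752
time: 13.75
eef_pos: [0.5004, -0.2911, 0.0352]
orientation: [2.575, 1.782, 0.011]
wrist_force: [-1.6, 2.0, 7.8]
opening: 0.558
time: 14.25
eef_pos: [0.4981, -0.2901, 0.1915]
orientation: [2.576, 1.783, 0.01]
wrist_force: [0.1, -0.2, -1.5]
opening: 0.56
t 14.25 tcp [ 0.4981 -0.2901  0.1915] F [ 0.1 -0.2 -1.5] op 0.56 j [-0.57  0.25  2.02  0.    0.87 -0.21] x [0.352 0.936 0.   ] y [ 0.936 -0.352  0.011]
shift mm [284.2  60.5   1.1] twist [0.] dist 291.0
```

View pics/s14.png

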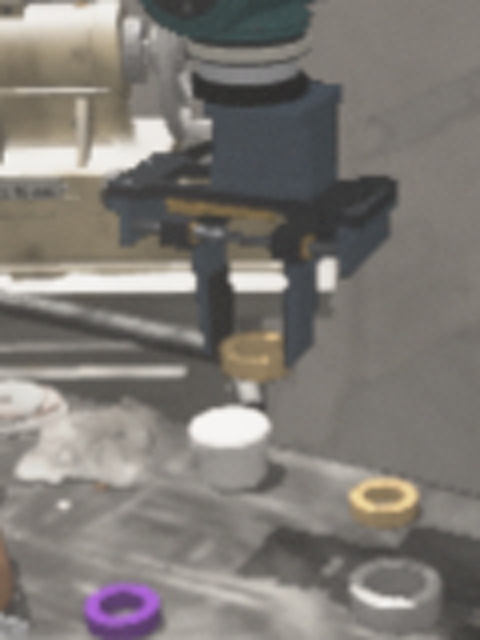

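```bash
python3 -m handwheel '[[[48,10,-4,0],[96,20,-6,0],[144,30,-6,0],[192,40,-6,0],[240,50,-3,0]]]'; python3 -m handwheel '[[[42,8,0,0],[44,10,3,0],[44,10,5,0]]]'
python3 - <<'E'
from h import *
st()
for t in(0,12,24,35):go(tilt(t)+.001*Z)
E
```

```text
time: 14.8
eef_pos: [0.6333, -0.083, 0.2032]
orientation: [2.569, 1.778, 0.016]
wrist_force: [0.1, -0.5, -1.8]
opening: 0.557
time: 15.1
eef_pos: [0.6583, -0.0446, 0.1979]
orientation: [2.568, 1.78, 0.016]
wrist_force: [-0.1, -1.0, -2.2]
opening: 0.558
t 15.1 tcp [ 0.6583 -0.0446  0.1979] F [-0.1 -1.  -2.2] op 0.558 j [-0.1   0.36  1.85 -0.01  0.92  0.26] x [ 0.351  0.936 -0.001] y [ 0.936 -0.351  0.02 ]
shift mm [-1.9 -3.6 30.7] twist [] dist 31.0
shift mm [-3.9 -3.7 36.4] twist [] dist 37.0
shift mm [-4.6 -3.8 42.3] twist [] dist 43.0
shift mm [-4.1 -3.9 47.8] twist [] dist 48.0
```

```bash
python3 -m handwheel '[[[-1.5,-3.6,12,0],[-1.5,-3.6,22,0],[-1.5,-3.6,28,0],[-1.5,-3.6,31,0]]]'
python3 - <<'E'
from h import *
st()
for t in(0,12,24,35):go(tilt(t)+.001*Z)
E
```

```text
time: 15.5
eef_pos: [0.6543, -0.0457, 0.1658]
orientation: [2.569, 1.779, 0.014]
wrist_force: [-0.9, -0.7, 1.0]
opening: 0.555
t 15.5 tcp [ 0.6543 -0.0457  0.1658] F [-0.9 -0.7  1. ] op 0.555 j [-0.1   0.4   1.87 -0.01  0.86  0.26] x [ 0.352  0.936 -0.002] y [ 0.936 -0.352  0.019]
shift mm [ 0.4  0.4 -1.3] twist [] dist 1.0
shift mm [-1.5  0.3  4.3] twist [] dist 5.0
shift mm [-2.2  0.2 10.3] twist [] dist 11.0
shift mm [-1.7  0.1 15.8] twist [] dist 16.0
```

```bash
python3 -m handwheel '[[[-1,0,4,0],[-1.5,0,7,0],[-2,0,10.5,0],[-2,0,13,0],[-1.7,0,16,0]]]'
python3 - <<'E'
from h import *
st();go(M+.012*A+H+.001*Z)
snap("side","s15",(130,180,240,280),5)
E
```

```text
time: 16.0
eef_pos: [0.6543, -0.0477, 0.15]
orientation: [2.568, 1.779, 0.014]
wrist_force: [-2.5, -6.0, 6.9]
opening: 0.559
t 16.0 tcp [ 0.6543 -0.0477  0.15  ] F [-2.5 -6.   6.9] op 0.559 j [-0.11  0.42  1.87 -0.01  0.84  0.26] x [ 0.351  0.936 -0.002] y [ 0.936 -0.351  0.019]
shift mm [-5.6 -0.3  4. ] twist [] dist 7.0
```

View pics/s15.png

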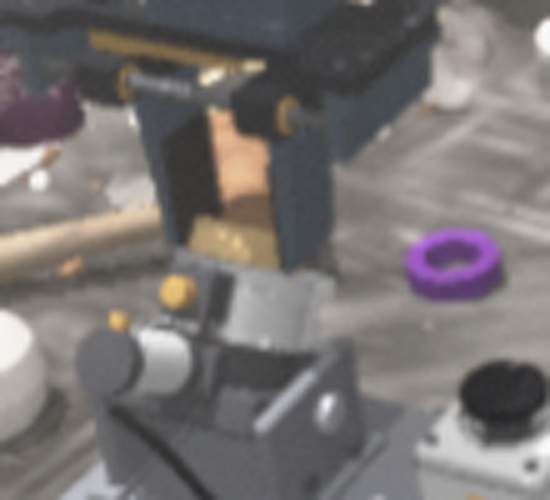

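Same as the first: the ring is tilted to the rim (px ~(177,229)). Slide it over the bore and release.

```bash
python3 -m handwheel '[[[-2,0,1.5,0],[-4,0,3,0],[-6,0,4.5,0],[-6,0,4.8,0]]]';  python3 -m handwheel '[[[0,0,0,0],[0,0,0,0]]]' 0.3; python3 -m handwheel '[[[0,0,-10,0],[0,0,-40,0],[0,0,-60,0],[-40,0,-60,0]]]' -0.62
python3 - <<'E'
from h import *
st()
for d in(-.03,-.015,-.006,0,.009,.013):go(push(d))
snap("side","s16",(130,180,240,280),5)
E
```

```text
time: 16.45
eef_pos: [0.6522, -0.0536, 0.145]
orientation: [2.568, 1.779, 0.014]
wrist_force: [-2.1, -1.8, 5.3]
opening: 0.556
time: 16.65
eef_pos: [0.6521, -0.0536, 0.1449]
orientation: [2.569, 1.779, 0.014]
wrist_force: [-0.2, -0.5, 1.4]
opening: 0.646
time: 17.05
eef_pos: [0.6394, -0.0887, 0.2087]
orientation: [2.563, 1.781, 0.021]
wrist_force: [0.7, -0.7, -0.2]
opening: 0.33
t 17.05 tcp [ 0.6394 -0.0887  0.2087] F [ 0.7 -0.7 -0.2] op 0.33 j [-0.17  0.32  1.88 -0.01  0.92  0.19] x [ 0.349  0.937 -0.001] y [ 0.937 -0.349  0.024]
shift mm [13.7 -1.9 45.9] twist [] dist 48.0
shift mm [22.3 -2.1 58.2] twist [] dist 62.0
shift mm [27.5 -2.3 65.5] twist [] dist 71.0
shift mm [30.9 -2.4 70.4] twist [] dist 77.0
shift mm [36.1 -2.5 77.8] twist [] dist 86.0
shift mm [38.4 -2.6 81.1] twist [] dist 90.0
```

View pics/s16.png

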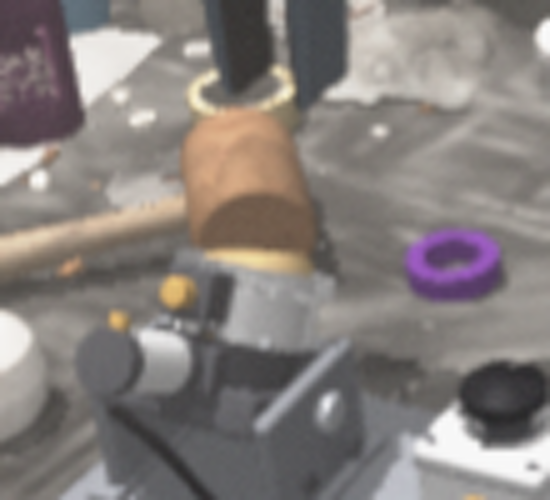

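Ring 2 sits on the shoe like ring 1 (px 184,232). Push.

```bash
python3 -m handwheel '[[[8,-1,30,0],[13.7,-2,45.9,0],[22.3,-2,58,0],[23.5,-2,60,0]]]' -0.62
python3 -m handwheel '[[[1.1,0,1.6,0],[2.3,0,3.3,0],[3.4,0,4.9,0],[4.6,0,6.5,0]]]'
python3 - <<'E'
from h import *
st()
for d in(-.006,0,.009,.013):go(push(d))
E
```

```text
time: 17.5
eef_pos: [0.6434, -0.0706, 0.1453]
orientation: [2.566, 1.782, 0.013]
wrist_force: [0.1, -0.2, 1.1]
opening: 0.19
time: 17.9
eef_pos: [0.6453, -0.0663, 0.1392]
orientation: [2.566, 1.782, 0.014]
wrist_force: [-0.1, -0.1, -0.2]
opening: 0.189
t 17.9 tcp [ 0.6453 -0.0663  0.1392] F [-0.1 -0.1 -0.2] op 0.189 j [-0.14  0.42  1.89 -0.01  0.81  0.23] x [ 0.35   0.937 -0.003] y [ 0.937 -0.349  0.02 ]
shift mm [ 4.4  1.6 -3.9] twist [] dist 6.0
shift mm [7.9 1.6 1. ] twist [] dist 8.0
shift mm [13.1  1.4  8.3] twist [] dist 16.0
shift mm [15.4  1.4 11.6] twist [] dist 19.0
```

```bash
python3 -m handwheel '[[[1,1,-6,0],[3,1.6,-6,0],[4.4,1.6,-3.9,0],[5.5,1.6,-2.3,0],[6.7,1.6,-0.7,0]]]'
python3 - <<'E'
from h import *
st()
for d in(-.006,0,.009,.013):go(push(d))
snap("side","s17",(130,180,240,280),5)
E
```

```text
time: 18.4
eef_pos: [0.6491, -0.0607, 0.1398]
orientation: [2.566, 1.782, 0.013]
wrist_force: [-2.7, -5.0, 6.3]
opening: 0.184
t 18.4 tcp [ 0.6491 -0.0607  0.1398] F [-2.7 -5.   6.3] op 0.184 j [-0.13  0.43  1.88 -0.01  0.82  0.24] x [ 0.349  0.937 -0.003] y [ 0.937 -0.349  0.02 ]
shift mm [-2.2  0.  -3.3] twist [] dist 4.0
shift mm [ 1.3 -0.1  1.6] twist [] dist 2.0
shift mm [ 6.5 -0.2  9. ] twist [] dist 11.0
shift mm [ 8.8 -0.2 12.3] twist [] dist 15.0
```

View pics/s17.png

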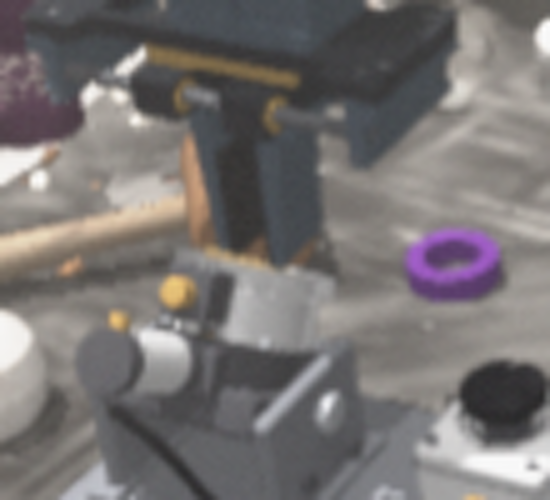

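```bash
python3 -m handwheel '[[[1.1,0,1.6,0],[2.3,0,3.3,0],[3.4,0,4.9,0]]]'; python3 -m handwheel '[[[1.1,0,1.6,0],[2.3,0,3.3,0],[3.4,0,4.9,0]]]'
python3 - <<'E'
from h import *
st()
for d in(.009,.013):go(push(d))
snap("side","s18",(130,180,240,280),5)
E
```

```text
time: 18.75
eef_pos: [0.6503, -0.0573, 0.1344]
orientation: [2.566, 1.782, 0.013]
wrist_force: [-0.7, 0.3, 1.6]
opening: 0.187
time: 19.05
eef_pos: [0.6518, -0.0539, 0.1297]
orientation: [2.566, 1.782, 0.014]
wrist_force: [-2.1, 1.5, 7.5]
opening: 0.19
t 19.05 tcp [ 0.6518 -0.0539  0.1297] F [-2.1  1.5  7.5] op 0.19 j [-0.12  0.44  1.88 -0.01  0.8   0.25] x [ 0.349  0.937 -0.003] y [ 0.937 -0.349  0.019]
shift mm [-0.8 -0.1 -1.1] twist [] dist 1.0
shift mm [ 1.5 -0.2  2.1] twist [] dist 3.0
```

View pics/s18.png

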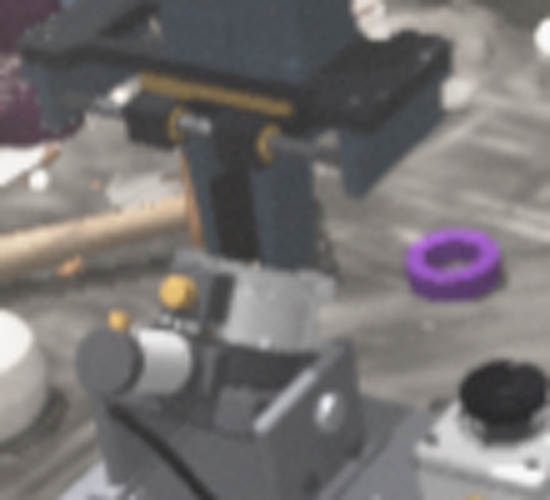

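```bash
python3 -m handwheel '[[[1.1,0,1.6,0],[2.3,0,3.3,0],[2.3,0,3.3,0]]]';python3 -m handwheel '[[[-3,0,-3,0],[-9,0,-12,0],[-16,0,-25,0],[-30,0,-70,0],[-70,0,-90,0]]]'; python3 -m handwheel '[[[-40,-10,0,0],[-80,-40,5,0],[-120,-70,10,0],[-155,-100,15,0]]]' 0.5
python3 - <<'E'
from h import *
st();go([.4127,-.362,.09],U)
snap("top","t19",(210,60,330,160),5)
E
```

```text
time: 19.4
eef_pos: [0.6527, -0.0516, 0.1259]
orientation: [2.566, 1.782, 0.014]
wrist_force: [-0.1, -0.2, 2.0]
opening: 0.189
time: 19.9
eef_pos: [0.6281, -0.1161, 0.2204]
orientation: [2.562, 1.783, 0.018]
wrist_force: [1.6, -1.2, -0.1]
opening: 0.189
time: 20.3
eef_pos: [0.4791, -0.2283, 0.2045]
orientation: [2.561, 1.782, 0.019]
wrist_force: [0.8, -1.1, 1.1]
opening: 0.506
t 20.3 tcp [ 0.4791 -0.2283  0.2045] F [ 0.8 -1.1  1.1] op 0.506 j [-0.49  0.15  2.11  0.    0.86 -0.13] x [ 0.348  0.938 -0.002] y [ 0.937 -0.348  0.025]
shift mm [-148.2  -18.6  114.4] twist [0.005] dist 188.0
```

View pics/t19.png

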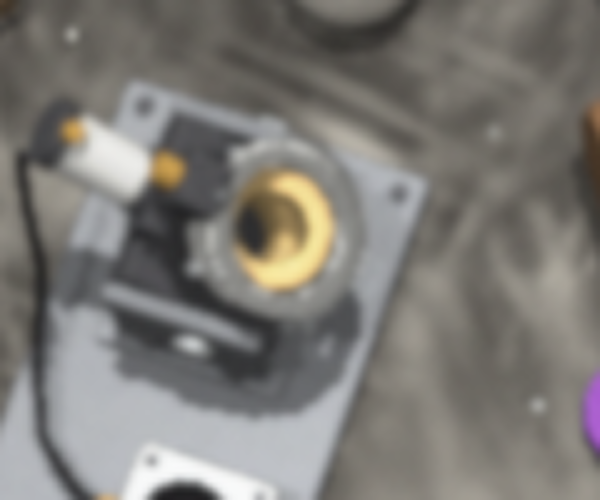

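```bash
python3 -m handwheel '[[[-45,-6,20,0],[-90,-12,40,0],[-130,-16,60,0],[-148,-18.6,90,0],[-148,-18.6,114,0]]]' 0.5
python3 - <<'E'
from h import *
st();go([.4127,-.362,.034],U);snap("side","s20",(220,120,340,240),5)
E
```

```text
time: 20.85
eef_pos: [0.4058, -0.3654, 0.0888]
orientation: [2.566, 1.778, 0.015]
wrist_force: [-0.3, 0.1, 0.3]
opening: 0.747
t 20.85 tcp [ 0.4058 -0.3654  0.0888] F [-0.3  0.1  0.3] op 0.747 j [-0.78  0.37  2.1   0.01  0.65 -0.43] x [ 0.351  0.936 -0.003] y [ 0.936 -0.351  0.022]
shift mm [ 5.8  4.  54.9] twist [0.002] dist 55.0
```

View pics/s20.png

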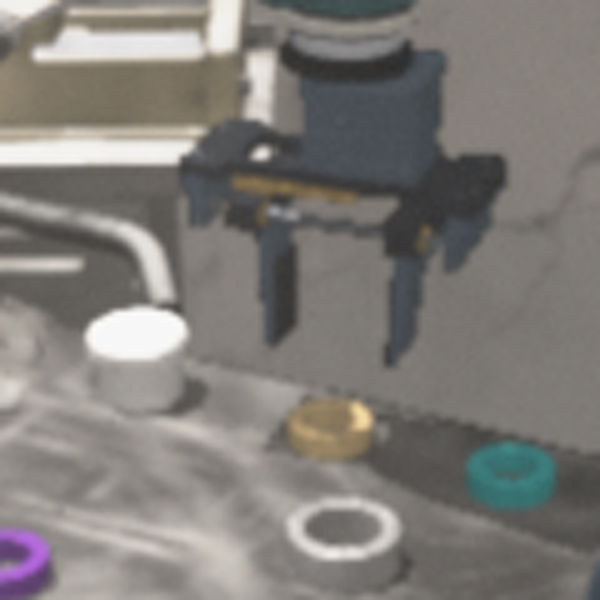

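```bash
python3 -m handwheel '[[[5.8,4,20,0],[5.8,4,40,0],[5.8,4,50,0],[5.8,4,54,0],[5.8,4,54.5,0]]]' 0.5; python3 -m handwheel '[[[0,0,0,0],[0,0,0,0],[0,0,0,0],[0,0,0,0]]]' -1 15;  python3 -m handwheel '[[[0,0,-5,0],[0,0,-30,0],[0,0,-70,0],[0,0,-110,0],[0,0,-155,0]]]' 
python3 - <<'E'
from h import *
st();go(tilt(0)+.03*Z,U);snap("side","s21",(200,60,340,240),4)
E
```

```text
time: 21.4
eef_pos: [0.4118, -0.3597, 0.0317]
orientation: [2.568, 1.781, 0.015]
wrist_force: [-0.3, 0.1, 0.5]
opening: 0.746
time: 21.8
eef_pos: [0.4122, -0.36, 0.0325]
orientation: [2.567, 1.78, 0.015]
wrist_force: [-1.1, 2.1, 8.1]
opening: 0.559
time: 22.3
eef_pos: [0.4088, -0.3581, 0.1888]
orientation: [2.568, 1.781, 0.014]
wrist_force: [1.0, -1.0, -2.2]
opening: 0.558
t 22.3 tcp [ 0.4088 -0.3581  0.1888] F [ 1.  -1.  -2.2] op 0.558 j [-0.76  0.2   2.08  0.01  0.84 -0.41] x [ 0.351  0.937 -0.002] y [ 0.936 -0.351  0.018]
shift mm [379.1 121.   -5.7] twist [0.002] dist 398.0
```

View pics/s21.png

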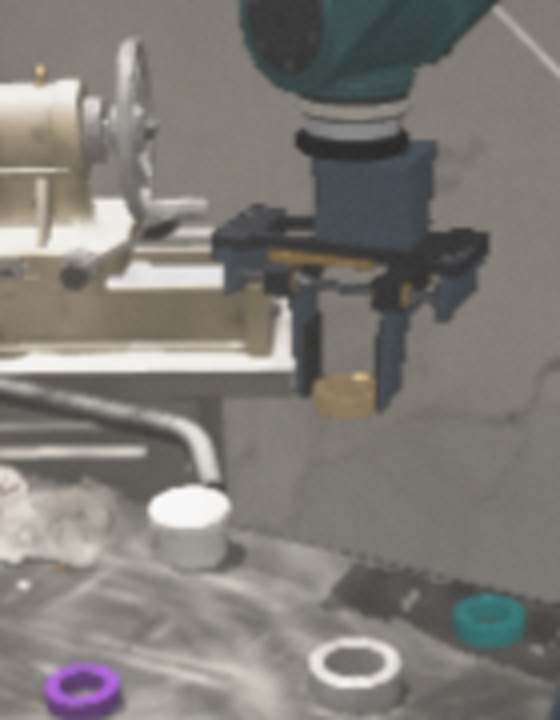

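```bash
python3 -m handwheel '[[[47,15,-6,0],[94,30,-8,0],[141,45,-8,0],[188,60,-8,0],[235,75,-8,0]]]'; python3 -m handwheel '[[[47,15,0,0],[94,30,0,0],[140,45,0,0],[140,45,0,0]]]'
python3 - <<'E'
from h import *
st()
for t in(0,):go(tilt(t)-.001*Z)
E
```

```text
time: 22.85
eef_pos: [0.5645, -0.1646, 0.2051]
orientation: [2.561, 1.776, 0.017]
wrist_force: [0.2, -1.4, -2.4]
opening: 0.563
time: 23.25
eef_pos: [0.6584, -0.0453, 0.2058]
orientation: [2.558, 1.78, 0.02]
wrist_force: [-1.2, -0.1, -2.5]
opening: 0.559
t 23.25 tcp [ 0.6584 -0.0453  0.2058] F [-1.2 -0.1 -2.5] op 0.559 j [-0.1   0.35  1.85 -0.01  0.92  0.26] x [ 0.347  0.938 -0.004] y [ 0.937 -0.347  0.028]
shift mm [-1.2 -4.4 40.6] twist [] dist 41.0
```

```bash
python3 -m handwheel '[[[-1,-4.4,15,0],[-1,-4.4,28,0],[-1,-4.4,35,0],[-1,-4.4,38,0]]]'
python3 - <<'E'
from h import *
st()
for t in(0,12,24,35):go(tilt(t)-.001*Z)
snap("side","s22",(130,180,240,280),5)
E
```

```text
time: 23.65
eef_pos: [0.6538, -0.046, 0.1662]
orientation: [2.56, 1.78, 0.017]
wrist_force: [-0.2, -0.4, -0.7]
opening: 0.561
t 23.65 tcp [ 0.6538 -0.046   0.1662] F [-0.2 -0.4 -0.7] op 0.561 j [-0.1   0.39  1.87 -0.01  0.85  0.26] x [ 0.348  0.937 -0.005] y [ 0.937 -0.348  0.026]
shift mm [0.9 0.8 1.1] twist [] dist 2.0
shift mm [-1.   0.6  6.8] twist [] dist 7.0
shift mm [-1.6  0.4 12.7] twist [] dist 13.0
shift mm [-1.2  0.3 18.2] twist [] dist 18.0
```

View pics/s22.png

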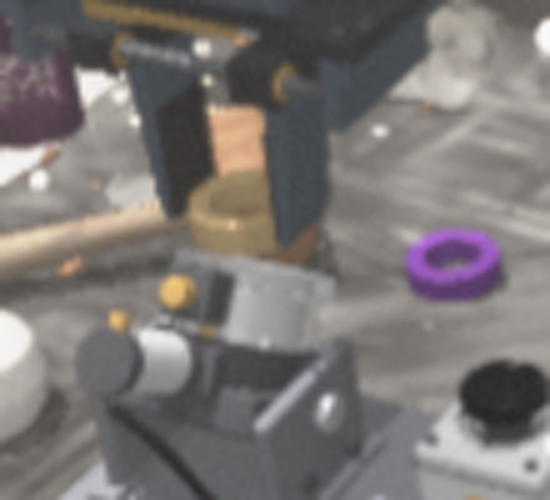

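```bash
python3 -m handwheel '[[[0,0.7,4,0],[-1,0.6,7,0],[-1.6,0.4,11,0],[-1.5,0.4,14,0],[-1.2,0.3,18.2,0]]]'
python3 -m handwheel '[[[-2,0,1.5,0],[-4,0,3,0],[-6,0,4.5,0],[-6,0,4.8,0]]]'
python3 - <<'E'
from h import *
st();go(M+.012*A+H-.001*Z)
snap("side","s23",(130,180,240,280),5)
E
```

```text
time: 24.2
eef_pos: [0.6545, -0.0476, 0.1483]
orientation: [2.559, 1.779, 0.018]
wrist_force: [-2.9, -2.4, 17.1]
opening: 0.559
time: 24.6
eef_pos: [0.6536, -0.0534, 0.145]
orientation: [2.558, 1.778, 0.021]
wrist_force: [-4.5, -2.5, 18.3]
opening: 0.562
t 24.6 tcp [ 0.6536 -0.0534  0.145 ] F [-4.5 -2.5 18.3] op 0.562 j [-0.11  0.42  1.88 -0.01  0.82  0.25] x [ 0.348  0.937 -0.004] y [ 0.937 -0.348  0.029]
shift mm [ 0.  -1.7  0.9] twist [] dist 2.0
```

View pics/s23.png

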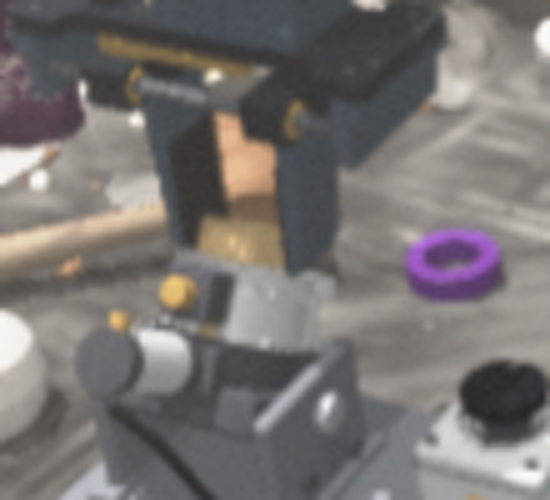

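```bash
python3 -m handwheel '[[[-0.5,-1.5,-1,0],[-0.5,-1.5,-1,0]]]';  python3 -m handwheel '[[[0,0,0,0],[0,0,0,0]]]' 0.3; python3 -m handwheel '[[[0,0,-10,0],[0,0,-40,0],[0,0,-60,0],[-30,0,-60,0]]]' -0.62
python3 - <<'E'
from h import *
st()
for d in(-.03,-.016,-.006,0,.009,.013):go(push(d))
snap("side","s24",(130,180,240,280),5)
E
```

```text
time: 24.85
eef_pos: [0.6521, -0.0532, 0.1461]
orientation: [2.558, 1.778, 0.021]
wrist_force: [0.3, -0.8, -1.1]
opening: 0.558
time: 25.05
eef_pos: [0.652, -0.053, 0.1458]
orientation: [2.558, 1.779, 0.021]
wrist_force: [-0.2, 0.4, -0.2]
opening: 0.646
time: 25.45
eef_pos: [0.6422, -0.079, 0.2097]
orientation: [2.553, 1.78, 0.027]
wrist_force: [0.7, 0.0, 0.2]
opening: 0.333
t 25.45 tcp [ 0.6422 -0.079   0.2097] F [0.7 0.  0.2] op 0.333 j [-0.16  0.32  1.88 -0.01  0.91  0.2 ] x [ 0.346  0.938 -0.002] y [ 0.938 -0.346  0.034]
shift mm [ 3.7 -1.5 46.9] twist [] dist 47.0
shift mm [11.8 -1.8 58.3] twist [] dist 60.0
shift mm [17.5 -2.1 66.5] twist [] dist 69.0
shift mm [21.  -2.2 71.4] twist [] dist 74.0
shift mm [26.2 -2.4 78.8] twist [] dist 83.0
shift mm [28.5 -2.5 82. ] twist [] dist 87.0
```

View pics/s24.png

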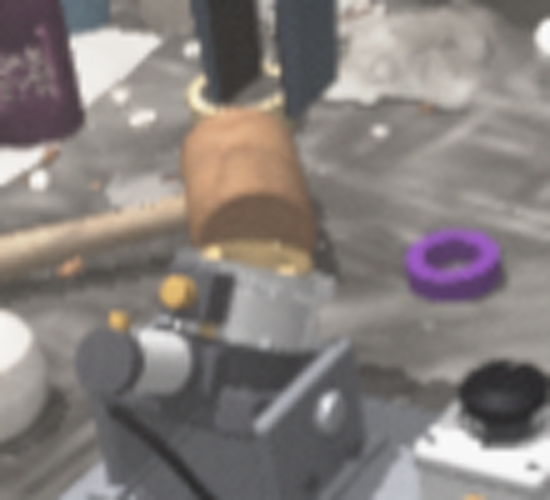

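```bash
python3 -m handwheel '[[[-6,-1,20,0],[-6,-2,40,0],[-4,-2,50,0],[-2,-2,55,0]]]' -0.62
python3 - <<'E'
from h import *
st()
for d in(-.016,-.013,-.006,0):go(push(d,.024))
snap("side","s25",(130,180,240,280),5)
E
```

```text
time: 25.9
eef_pos: [0.6384, -0.0847, 0.1524]
orientation: [2.556, 1.779, 0.022]
wrist_force: [0.9, -1.1, -0.2]
opening: 0.185
t 25.9 tcp [ 0.6384 -0.0847  0.1524] F [ 0.9 -1.1 -0.2] op 0.185 j [-0.16  0.39  1.9  -0.01  0.82  0.2 ] x [ 0.348  0.938 -0.004] y [ 0.937 -0.347  0.03 ]
shift mm [8.3 1.5 1.1] twist [] dist 9.0
shift mm [10.   1.5  3.5] twist [] dist 11.0
shift mm [14.1  1.3  9.3] twist [] dist 17.0
shift mm [17.5  1.2 14.2] twist [] dist 23.0
```

View pics/s25.png

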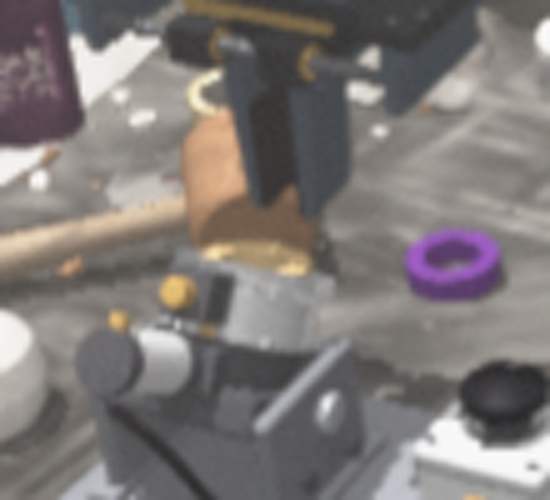

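```bash
python3 -m handwheel '[[[4,1.5,0,0],[6,1.5,1.5,0],[8,1.5,4,0],[9,1.5,6,0]]]'
python3 - <<'E'
from h import *
st()
for d in(-.013,-.006,0):go(push(d,.024))
snap("side","s26",(130,180,240,280),5)
E
```

```text
time: 26.35
eef_pos: [0.6435, -0.0763, 0.1464]
orientation: [2.556, 1.779, 0.023]
wrist_force: [0.1, -0.8, 0.1]
opening: 0.186
t 26.35 tcp [ 0.6435 -0.0763  0.1464] F [ 0.1 -0.8  0.1] op 0.186 j [-0.15  0.41  1.89 -0.01  0.81  0.21] x [ 0.347  0.938 -0.004] y [ 0.937 -0.347  0.031]
shift mm [ 0.4 -0.2 -2.5] twist [] dist 3.0
shift mm [ 4.4 -0.3  3.2] twist [] dist 5.0
shift mm [ 7.9 -0.5  8.1] twist [] dist 11.0
```

View pics/s26.png

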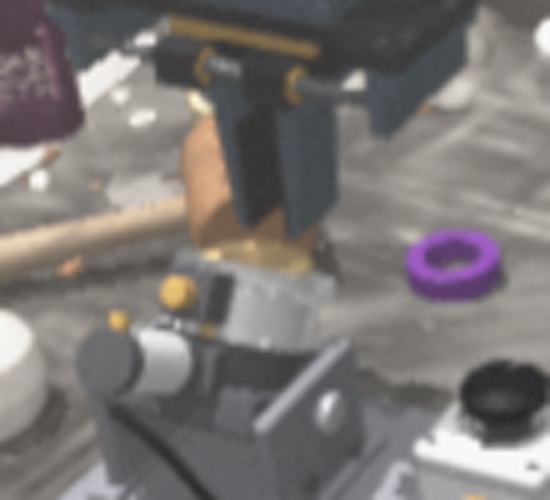

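Now press the front side down in small steps.

```bash
python3 -m handwheel '[[[0.5,0,1.5,0],[1,0,3,0],[1,0,3,0]]]'; python3 -m handwheel '[[[0.5,0,1.5,0],[1,0,3,0],[1,0,3,0]]]'
python3 - <<'E'
from h import *
st()
for d in(-.006,0):go(push(d,.024))
snap("side","s27",(130,180,240,280),5)
E
```

```text
time: 26.7
eef_pos: [0.6436, -0.0753, 0.1427]
orientation: [2.556, 1.78, 0.022]
wrist_force: [-0.3, 0.2, 0.2]
opening: 0.189
time: 27.0
eef_pos: [0.6439, -0.0744, 0.1394]
orientation: [2.556, 1.78, 0.021]
wrist_force: [-0.0, -0.4, 0.1]
opening: 0.193
t 27.0 tcp [ 0.6439 -0.0744  0.1394] F [-0.  -0.4  0.1] op 0.193 j [-0.15  0.42  1.89 -0.01  0.8   0.22] x [ 0.347  0.938 -0.004] y [ 0.937 -0.347  0.03 ]
shift mm [ 2.5  0.2 -3.7] twist [] dist 4.0
shift mm [5.9 0.  1.2] twist [] dist 6.0
```

View pics/s27.png

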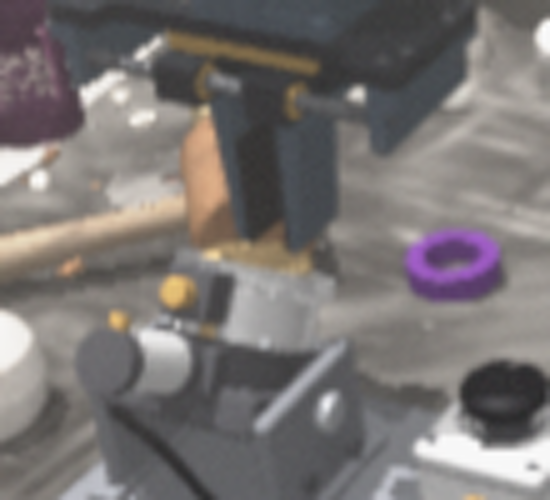

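```bash
python3 -m handwheel '[[[-5,0,-20,0],[-10,0,-60,0],[-60,0,-80,0],[-110,0,-80,0],[-160,0,-80,0]]]';  python3 -m handwheel '[[[-30,-40,0,0],[-30,-80,0,0]]]'
python3 - <<'E'
from h import *
st()
snap("side","s28",(155,215,215,265),10);snap("top","t28",(235,80,295,130),10)
E
```

```text
time: 27.55
eef_pos: [0.5873, -0.2214, 0.2214]
orientation: [2.554, 1.78, 0.023]
wrist_force: [0.6, 0.1, 0.3]
opening: 0.191
time: 27.75
eef_pos: [0.5003, -0.2244, 0.219]
orientation: [2.556, 1.776, 0.023]
wrist_force: [0.6, 0.3, 0.5]
opening: 0.189
t 27.75 tcp [ 0.5003 -0.2244  0.219 ] F [0.6 0.3 0.5] op 0.189 j [-0.46  0.16  2.07 -0.    0.89 -0.11] x [ 0.349  0.937 -0.005] y [ 0.937 -0.348  0.032]
```

View pics/s28.png

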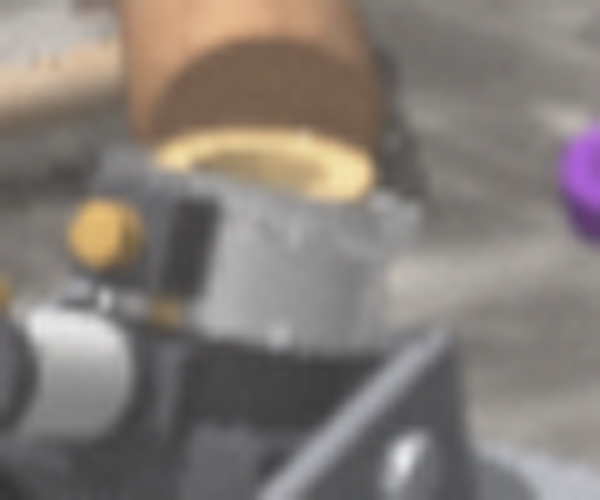

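View pics/t28.png

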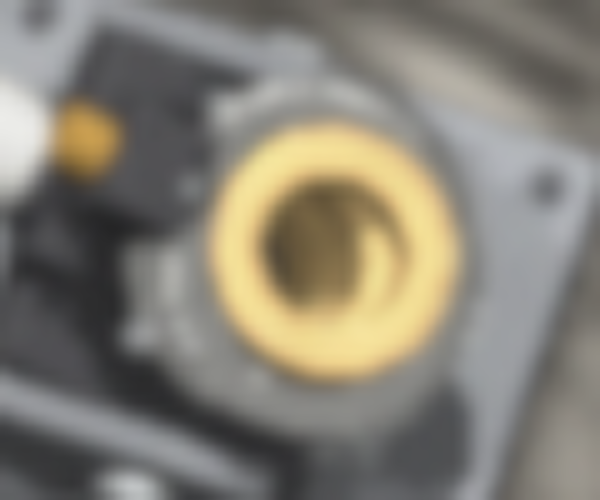

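```bash
python3 - <<'E'
from h import *
def fr(v): v=v-M; return np.round(1000*np.array([v@X,v@U,v@A]),1)
C,e=tri((181.7,231.3),(268.5,105.2));print(C,e,fr(C))
# left/right face extremes top & side
for a,b in [((171.2,230.8),(0,0))]:pass
im=cv2.imread("pics/top0.png")
f=cv2.imread("pics/t28_full.png");hsv=cv2.cvtColor(f,cv2.COLOR_BGR2HSV);m=cv2.inRange(hsv,(15,60,120),(35,255,255))
m[:, :250]=0;m[:,290:]=0;m[:80]=0;m[130:]=0
c=max(cv2.findContours(m,cv2.RETR_EXTERNAL,2)[0],key=cv2.contourArea);et=cv2.fitEllipse(c);print(et)
f=cv2.imread("pics/s28_full.png");hsv=cv2.cvtColor(f,cv2.COLOR_BGR2HSV);m=cv2.inRange(hsv,(15,60,150),(35,255,255))
m[:, :168]=0;m[:,195:]=0;m[:222]=0;m[240:]=0
c=max(cv2.findContours(m,cv2.RETR_EXTERNAL,2)[0],key=cv2.contourArea);es=cv2.fitEllipse(c);print(es)
C,e=tri(es[0],et[0]);print(C,e,fr(C))
for th in (0,10,15,20,25):
    t=np.radians(th);n=np.sin(t)*L+np.cos(t)*Z;xx=np.cross(U,n);a=np.linspace(0,6.28,73)
    P3=C+.026*(np.outer(np.cos(a),xx)+np.outer(np.sin(a),U))
    for k in("top","side"): 
        print(th,k,cv2.fitEllipse(proj(k,P3).astype(np.float32)))
E
```

```text
[ 0.6541 -0.0517  0.1144] 0.0003950403344775644 [-3.5  1.5  3.9]
((267.77349853515625, 104.79141998291016), (24.4345645904541, 25.626134872436523), 160.8629608154297)
((182.78924560546875, 230.4999542236328), (5.40647554397583, 23.63408660888672), 99.0731201171875)
[ 0.6524 -0.0505  0.1177] 0.0034733031219345853 [-1.1 -0.5  6.3]
0 top ((267.88909912109375, 105.67190551757812), (24.27735137939453, 24.930681228637695), 84.73918151855469)
0 side ((181.99325561523438, 230.50350952148438), (11.818429946899414, 23.058435440063477), 80.73712158203125)
10 top ((267.83294677734375, 105.65066528320312), (24.249656677246094, 25.189781188964844), 133.1911163330078)
10 side ((181.97494506835938, 230.4737091064453), (9.015000343322754, 23.054603576660156), 87.25083923339844)
15 top ((267.806396484375, 105.63836669921875), (23.96678924560547, 25.313541412353516), 145.0438995361328)
15 side ((181.9691925048828, 230.45379638671875), (7.505436420440674, 23.048452377319336), 90.22747802734375)
20 top ((267.7819519042969, 105.62543487548828), (23.55284309387207, 25.38619613647461), 153.96517944335938)
20 side ((181.96592712402344, 230.43133544921875), (5.938234806060791, 23.040067672729492), 93.06697082519531)
25 top ((267.7603454589844, 105.61225891113281), (22.996644973754883, 25.4213924407959), 161.25746154785156)
25 side ((181.9652862548828, 230.40699768066406), (4.3248114585876465, 23.02975845336914), 95.80159759521484)
```

```bash
cat >> h.py <<'E'
def push2(d,lat): return M-A*d+lat*X+.016*L+.025*Z
E
python3 - <<'E'
from h import *
go(push2(-.035,-.018))
E
```

```text
shift mm [167.8  84.3  63.4] twist [] dist 198.0
```

```bash
python3 -m handwheel '[[[43,21,0,0],[85,42,0,0],[127,63,10,0],[160,82,30,0],[166,84,55,0]]]' -1
python3 - <<'E'
from h import *
st()
for d in (-.02,-.013,-.009,-.004,0):go(push2(d,-.018))
E
```

```text
time: 28.35
eef_pos: [0.6394, -0.0929, 0.1654]
orientation: [2.553, 1.781, 0.025]
wrist_force: [0.6, 0.8, 0.5]
opening: 0.007
t 28.35 tcp [ 0.6394 -0.0929  0.1654] F [0.6 0.8 0.5] op 0.007 j [-0.18  0.38  1.89 -0.01  0.84  0.18] x [ 0.345  0.938 -0.003] y [ 0.938 -0.345  0.033]
shift mm [ 6.8 -2.9 21.1] twist [] dist 22.0
shift mm [10.8 -3.  26.8] twist [] dist 29.0
shift mm [13.1 -3.1 30.1] twist [] dist 33.0
shift mm [16.  -3.2 34.1] twist [] dist 38.0
shift mm [18.3 -3.3 37.4] twist [] dist 42.0
```

```bash
python3 -m handwheel '[[[4,-3,10,0],[6.8,-3,21,0],[9,-3,24.5,0],[10.8,-3,26.8,0]]]';  python3 -m handwheel '[[[1.1,0,1.6,0],[2.3,0,3.3,0]]]'
python3 - <<'E'
from h import *
st()
for d in (-.009,-.004,0):go(push2(d,-.018))
snap("side","s29",(130,180,240,280),5)
E
```

```text
time: 28.75
eef_pos: [0.6411, -0.0825, 0.1389]
orientation: [2.554, 1.78, 0.026]
wrist_force: [0.0, -1.1, 0.4]
opening: 0.007
time: 28.95
eef_pos: [0.6422, -0.0807, 0.1363]
orientation: [2.553, 1.779, 0.027]
wrist_force: [-0.4, 0.2, 0.0]
opening: 0.004
t 28.95 tcp [ 0.6422 -0.0807  0.1363] F [-0.4  0.2  0. ] op 0.004 j [-0.16  0.42  1.9  -0.01  0.79  0.21] x [ 0.346  0.938 -0.003] y [ 0.938 -0.346  0.034]
shift mm [ 0.5 -0.7  1. ] twist [] dist 1.0
shift mm [ 3.4 -0.8  5.1] twist [] dist 6.0
shift mm [ 5.7 -0.9  8.4] twist [] dist 10.0
```

View pics/s29.png

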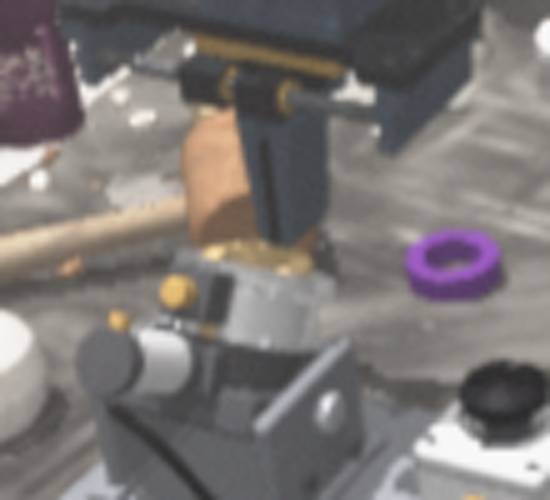

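```bash
python3 -m handwheel '[[[1.1,0,1.6,0],[2.3,-0.5,3.3,0]]]';  python3 -m handwheel '[[[1.1,0,1.6,0],[2.3,0,3.3,0]]]'
python3 - <<'E'
from h import *
st()
for d in (-.004,0):go(push2(d,-.018))
snap("side","s30",(130,180,240,280),5)
E
```

```text
time: 29.2
eef_pos: [0.6429, -0.0785, 0.1331]
orientation: [2.553, 1.779, 0.027]
wrist_force: [-1.5, -3.3, 5.7]
opening: 0.008
time: 29.4
eef_pos: [0.6441, -0.0765, 0.13]
orientation: [2.553, 1.778, 0.028]
wrist_force: [-1.6, -1.3, 3.9]
opening: 0.005
t 29.4 tcp [ 0.6441 -0.0765  0.13  ] F [-1.6 -1.3  3.9] op 0.005 j [-0.15  0.43  1.9  -0.01  0.78  0.21] x [ 0.346  0.938 -0.003] y [ 0.938 -0.346  0.035]
shift mm [-1.2 -0.8 -1.2] twist [] dist 2.0
shift mm [ 1.1 -0.9  2.1] twist [] dist 3.0
```

View pics/s30.png

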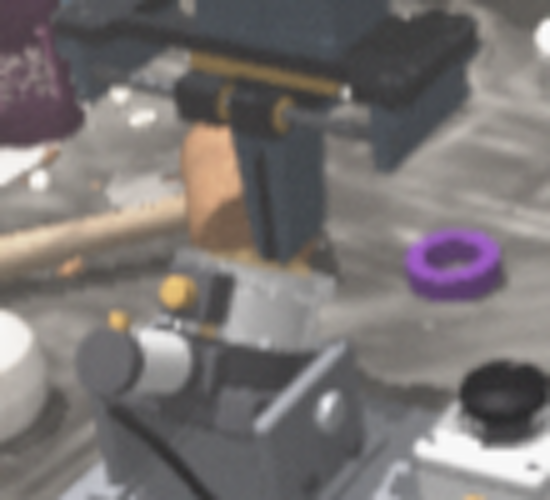

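```bash
python3 -m handwheel '[[[0.6,-0.5,1.2,0],[1.1,-0.9,2,0]]]';  python3 -m handwheel '[[[-3,0,-6,0],[-10,0,-40,0],[-40,0,-80,0],[-80,0,-85,0],[-130,0,-90,0]]]' -0.62;  python3 -m handwheel '[[[-30,-40,0,0],[-30,-75,0,0]]]'
python3 - <<'E'
from h import *
st()
snap("side","s31",(155,215,215,265),10);snap("top","t31",(235,80,295,130),10)
E
```

```text
time: 29.65
eef_pos: [0.6437, -0.0748, 0.1275]
orientation: [2.553, 1.779, 0.028]
wrist_force: [-0.1, -1.5, 2.9]
opening: 0.004
time: 30.15
eef_pos: [0.5959, -0.1958, 0.2195]
orientation: [2.55, 1.78, 0.03]
wrist_force: [0.7, -0.3, 0.1]
opening: 0.19
time: 30.35
eef_pos: [0.513, -0.2003, 0.2169]
orientation: [2.552, 1.776, 0.03]
wrist_force: [-0.2, 0.5, -0.1]
opening: 0.191
t 30.35 tcp [ 0.513  -0.2003  0.2169] F [-0.2  0.5 -0.1] op 0.191 j [-0.41  0.16  2.07 -0.    0.88 -0.06] x [ 0.347  0.938 -0.002] y [ 0.937 -0.347  0.037]
```

View pics/s31.png

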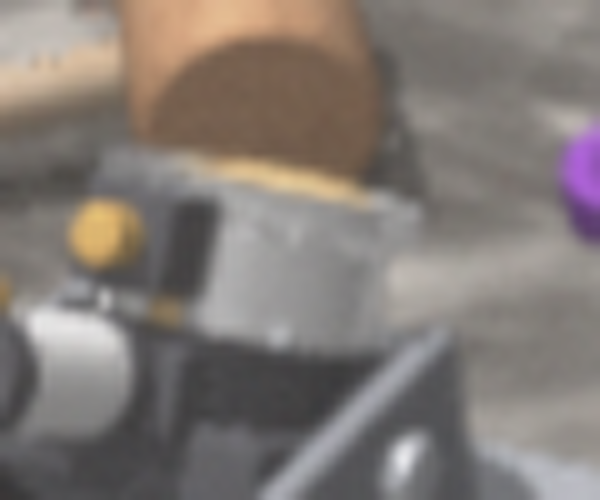

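View pics/t31.png

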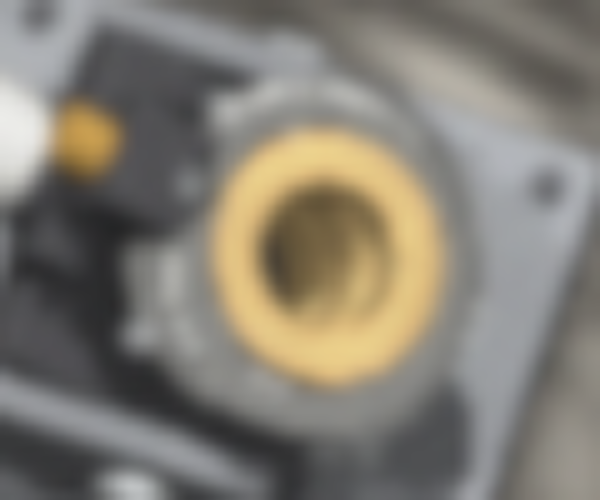

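```bash
python3 - <<'E'
from h import *
go(push2(-.025,-.004))
E

```

```text
shift mm [157.9  79.9  62.2] twist [] dist 188.0
```

```bash
python3 -m handwheel '[[[43,22,0,0],[85,43,0,0],[127,64,10,0],[152,79,30,0],[156,80,50,0]]]' -0.62
python3 - <<'E'
from h import *
st()
for d in (-.02,-.01,-.004,0,.006):go(push2(d,-.004))
E
```

```text
time: 30.95
eef_pos: [0.6445, -0.0773, 0.1686]
orientation: [2.55, 1.782, 0.031]
wrist_force: [-0.0, 0.1, -0.3]
opening: 0.19
t 30.95 tcp [ 0.6445 -0.0773  0.1686] F [-0.   0.1 -0.3] op 0.19 j [-0.15  0.38  1.89 -0.01  0.84  0.21] x [ 0.344  0.939 -0.001] y [ 0.938 -0.344  0.036]
shift mm [ 1.7 -2.2 16.2] twist [] dist 16.0
shift mm [ 7.4 -2.4 24.4] twist [] dist 26.0
shift mm [10.9 -2.5 29.3] twist [] dist 31.0
shift mm [13.2 -2.6 32.6] twist [] dist 35.0
shift mm [16.6 -2.8 37.5] twist [] dist 41.0
```

```bash
python3 -m handwheel '[[[2,-2.2,12,0],[6,-2.4,21,0],[9,-2.5,26,0],[10.9,-2.5,29.3,0],[12,-2.5,31,0]]]';  python3 -m handwheel '[[[1.1,0,1.6,0],[2.3,0,3.3,0]]]'
python3 - <<'E'
from h import *
st()
for d in (0,.006):go(push2(d,-.004))
E
```

```text
time: 31.45
eef_pos: [0.6475, -0.0657, 0.1378]
orientation: [2.55, 1.781, 0.031]
wrist_force: [-0.6, -0.0, 0.8]
opening: 0.19
time: 31.65
eef_pos: [0.6487, -0.0638, 0.135]
orientation: [2.55, 1.78, 0.032]
wrist_force: [-0.5, 0.9, -0.3]
opening: 0.189
t 31.65 tcp [ 0.6487 -0.0638  0.135 ] F [-0.5  0.9 -0.3] op 0.189 j [-0.13  0.43  1.89 -0.01  0.79  0.23] x [ 0.345  0.939 -0.001] y [ 0.938 -0.344  0.038]
shift mm [-1.  -0.6 -0.9] twist [] dist 1.0
shift mm [ 2.5 -0.8  4. ] twist [] dist 5.0
```

```bash
python3 -m handwheel '[[[1.1,-0.5,1.6,0],[2.3,-0.7,3.3,0]]]';  python3 -m handwheel '[[[1.1,0,1.6,0],[2.3,0,3.3,0]]]';  python3 -m handwheel '[[[0.8,0,1.2,0],[0.8,0,1.2,0]]]'
python3 - <<'E'
from h import *
st()
for d in (.006,):go(push2(d,-.004))
E
```

```text
time: 31.85
eef_pos: [0.6489, -0.0619, 0.132]
orientation: [2.549, 1.78, 0.032]
wrist_force: [-2.6, -7.9, 4.7]
opening: 0.187
time: 32.05
eef_pos: [0.6501, -0.0613, 0.1298]
orientation: [2.546, 1.78, 0.03]
wrist_force: [-11.6, -21.8, 25.9]
opening: 0.194
time: 32.25
eef_pos: [0.6505, -0.0617, 0.1298]
orientation: [2.545, 1.78, 0.028]
wrist_force: [-10.1, -10.4, 17.7]
opening: 0.189
t 32.25 tcp [ 0.6505 -0.0617  0.1298] F [-10.1 -10.4  17.7] op 0.189 j [-0.12  0.44  1.89 -0.02  0.78  0.24] x [ 0.343  0.939 -0.006] y [ 0.939 -0.342  0.039]
shift mm [-0.1 -1.6 -1.2] twist [] dist 2.0
```

```bash
python3 -m handwheel '[[[-3,0,-6,0],[-10,0,-40,0],[-40,0,-80,0],[-80,0,-85,0],[-130,0,-90,0]]]' -0.62;  python3 -m handwheel '[[[-30,-40,0,0],[-30,-75,0,0]]]'
python3 - <<'E'
from h import *
st()
snap("side","s32",(155,215,215,265),10);snap("top","t32",(235,80,295,130),10)
E
```

```text
time: 32.75
eef_pos: [0.6031, -0.1824, 0.2223]
orientation: [2.542, 1.781, 0.031]
wrist_force: [0.5, -0.4, -0.2]
opening: 0.195
time: 32.95
eef_pos: [0.5206, -0.1873, 0.2195]
orientation: [2.544, 1.777, 0.031]
wrist_force: [-0.2, -0.2, 0.2]
opening: 0.19
t 32.95 tcp [ 0.5206 -0.1873  0.2195] F [-0.2 -0.2  0.2] op 0.19 j [-0.39  0.16  2.06 -0.01  0.88 -0.03] x [ 0.344  0.939 -0.005] y [ 0.938 -0.343  0.043]
```

View pics/s32.png

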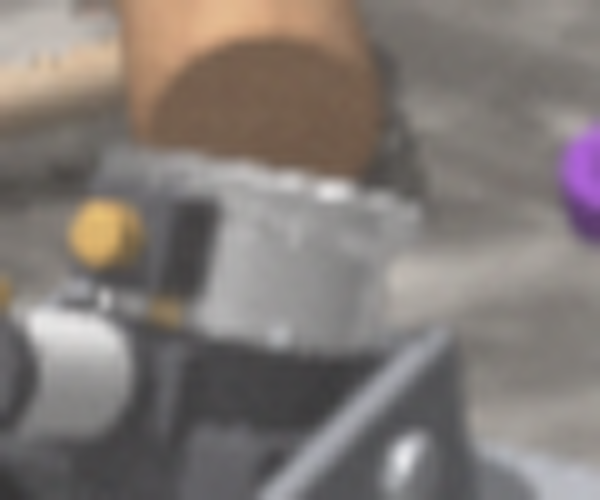

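View pics/t32.png

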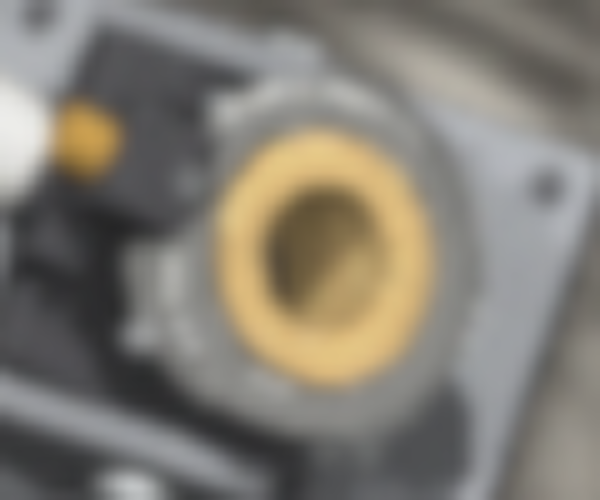

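```bash
cat > chk.py <<'E'
from h import *
import sys
f=cv2.imread(sys.argv[1]);hsv=cv2.cvtColor(f,cv2.COLOR_BGR2HSV);m=cv2.inRange(hsv,(15,70,130),(35,255,255))
m[:, :250]=0;m[:,290:]=0;m[:80]=0;m[130:]=0
c=max(cv2.findContours(m,cv2.RETR_EXTERNAL,2)[0],key=cv2.contourArea);e=cv2.fitEllipse(c);print("seen",np.round(e[0]+e[1]+(e[2],),2))
a=np.linspace(0,2*np.pi,73)
for d in(0,.003,.006,.009):
    for lat in(0,-.0012):
        P3=M-d*A+lat*X+.026*(np.outer(np.cos(a),X)+np.outer(np.sin(a),U));e=cv2.fitEllipse(proj("top",P3).astype(np.float32));print(d,lat,np.round(e[0]+e[1]+(e[2],),2))
E
python3 chk.py pics/t32_full.png
python3 - <<'E'
from h import *
f=cv2.imread("pics/t28_full.png")
# collar centre reference from original picture
E
```

```text
seen [266.87 105.29  21.19  24.67 170.75]
0 0 [265.86 105.3   21.36  25.31 172.1 ]
0 -0.0012 [266.31 105.55  21.34  25.29 172.19]
0.003 0 [265.14 105.4   21.33  25.24 172.04]
0.003 -0.0012 [265.59 105.64  21.3   25.22 172.13]
0.006 0 [264.42 105.49  21.29  25.18 171.98]
0.006 -0.0012 [264.88 105.74  21.27  25.16 172.07]
0.009 0 [263.71 105.58  21.25  25.11 171.92]
0.009 -0.0012 [264.16 105.83  21.23  25.09 172.01]
```

```bash
python3 chk.py pics/t19_full.png | head -1;python3 chk.py pics/t31_full.png | head -1; python3 - <<'E'
from h import *
for t in ([.6527,-.0516,.1259],[.6548,-.0499,.1213],[.6501,-.0613,.1298],[.6441,-.0765,.130]):
    v=np.array(t)-.025*Z-.016*L-M;print((1000*np.array([v@X,v@U,v@A])).round(1))
go(push2(-.025,.003))
E
```

```text
seen [266.99 105.86  17.89  23.24   7.32]
seen [267.26 105.24  22.4   25.09 166.91]
[  1.5   0.2 -16.1]
[  0.8   1.5 -21.2]
[-4.4  1.1 -7.2]
[-17.7   0.9   2.4]
shift mm [148.8  77.6  60.7] twist [] dist 178.0
```

```bash
python3 - <<'E'
import cv2,numpy as np
r=[]
for f in("t12","t19","t28","t31","t32"):
    r.append(cv2.resize(cv2.imread(f"pics/{f}_full.png")[84:128,244:288],None,fx=6,fy=6,interpolation=2))
r.append(np.zeros_like(r[0]))
cv2.imwrite("pics/cmp.png",np.vstack([np.hstack(r[:3]),np.hstack(r[3:])]))
E
```

```text
(no output)
```

View pics/cmp.png

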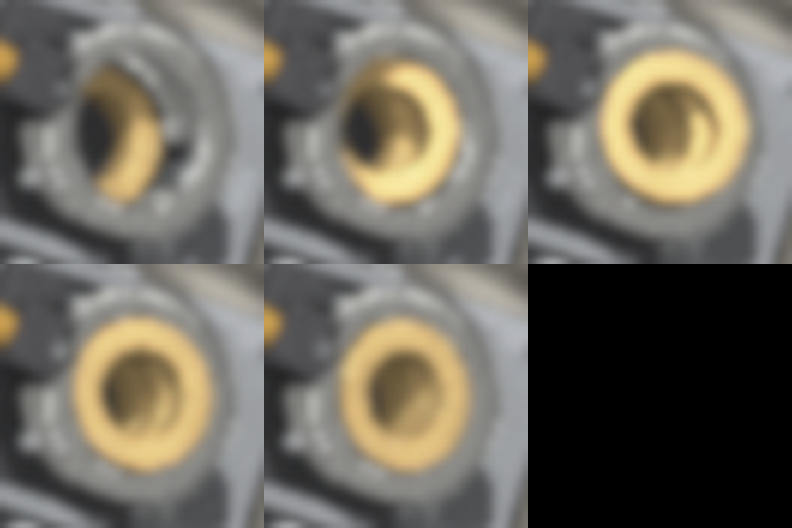

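```bash
python3 - <<'E'
from h import *
f=cv2.imread("pics/t32_full.png");g=cv2.imread("pics/t12_full.png")
for lat in range(-42,43,3):
    q=proj("top",[M+lat*.001*X])[0]
    def s(im):
        return cv2.getRectSubPix(im,(1,1),(float(q[0]),float(q[1])))[0,0]
    print(lat,q.round(1),s(f)[::-1],s(g)[::-1])
E
```

```text
-42 [281.6 113.8] [155 157 157] [157 159 160]
-39 [280.5 113.2] [143 143 142] [142 143 141]
-36 [279.4 112.7] [136 136 133] [137 137 134]
-33 [278.3 112.1] [141 139 133] [150 150 147]
-30 [277.2 111.5] [158 146 127] [172 172 169]
-27 [276.1 110.9] [190 165 121] [166 167 166]
-24 [275.  110.3] [215 182 124] [121 122 122]
-21 [273.9 109.6] [221 190 127] [77 78 79]
-18 [272.8 109. ] [211 180 121] [60 58 59]
-15 [271.7 108.4] [191 164 111] [86 81 72]
-12 [270.6 107.8] [186 160 109] [140 124  95]
-9 [269.4 107.2] [183 157 106] [192 164 114]
-6 [268.3 106.6] [163 138  93] [216 185 124]
-3 [267.2 106. ] [134 112  76] [221 189 127]
0 [266.  105.4] [114  96  65] [200 170 114]
3 [264.9 104.7] [105  89  60] [147 124  84]
6 [263.7 104.1] [98 84 58] [106  90  62]
9 [262.6 103.5] [102  87  61] [87 75 54]
12 [261.4 102.9] [141 120  82] [71 63 50]
15 [260.3 102.2] [194 164 110] [60 55 48]
18 [259.1 101.6] [220 188 127] [55 52 48]
21 [257.9 101. ] [218 191 133] [67 64 61]
24 [256.7 100.3] [174 157 121] [93 90 86]
27 [255.6  99.7] [122 116 105] [100  99  97]
30 [254.4  99. ] [104 105 104] [101 102 102]
33 [253.2  98.4] [108 108 110] [ 98  98 100]
36 [252.   97.8] [ 97  98 100] [86 86 88]
39 [250.8  97.1] [85 85 87] [82 81 84]
42 [249.6  96.5] [82 81 85] [81 81 84]
```

```bash
python3 - <<'E'
from h import *
go(push2(-.025,-.012),U)
E
```

```text
shift mm [136.5  77.1  69.4] twist [0.011] dist 171.0
```

```bash
python3 -m handwheel '[[[40,22,0,0],[80,45,0,0],[120,68,20,0],[133,76,45,0],[135,77,62,0]]]' -1
python3 - <<'E'
from h import *
st()
for d in (-.01,-.004,0,.003,.006):go(push2(d,-.012))
E
```

```text
time: 33.55
eef_pos: [0.6408, -0.0837, 0.1577]
orientation: [2.543, 1.783, 0.029]
wrist_force: [-0.4, -1.4, -0.5]
opening: 0.006
t 33.55 tcp [ 0.6408 -0.0837  0.1577] F [-0.4 -1.4 -0.5] op 0.006 j [-0.16  0.39  1.9  -0.02  0.82  0.2 ] x [ 0.341  0.94  -0.005] y [ 0.939 -0.341  0.04 ]
shift mm [ 8.2 -0.9 18.2] twist [] dist 20.0
shift mm [11.7 -1.1 23.1] twist [] dist 26.0
shift mm [14.  -1.2 26.3] twist [] dist 30.0
shift mm [15.7 -1.3 28.8] twist [] dist 33.0
shift mm [17.5 -1.3 31.2] twist [] dist 36.0
```

```bash
python3 -m handwheel '[[[6,-1,12,0],[10,-1,20,0],[13,-1.2,25,0],[14,-1.2,26.3,0]]]'; python3 -m handwheel '[[[0.6,0,0.8,0],[1.2,0,1.7,0]]]'; python3 -m handwheel '[[[0.6,0,0.8,0],[1.2,0,1.7,0]]]';  python3 -m handwheel '[[[0.6,0,0.8,0],[1.2,0,1.7,0]]]'
python3 - <<'E'
from h import *
st()
for d in (.006,):go(push2(d,-.012))
E
```

```text
time: 33.95
eef_pos: [0.6452, -0.0707, 0.1314]
orientation: [2.544, 1.783, 0.029]
wrist_force: [0.1, 0.6, 0.2]
opening: 0.005
time: 34.15
eef_pos: [0.6459, -0.0699, 0.1304]
orientation: [2.543, 1.782, 0.03]
wrist_force: [-0.1, -0.1, 0.0]
opening: 0.008
time: 34.35
eef_pos: [0.6466, -0.0689, 0.1291]
orientation: [2.543, 1.781, 0.031]
wrist_force: [0.2, -0.1, 0.1]
opening: 0.009
time: 34.55
eef_pos: [0.6472, -0.0678, 0.1274]
orientation: [2.543, 1.781, 0.031]
wrist_force: [-0.1, 0.4, 0.4]
opening: 0.009
t 34.55 tcp [ 0.6472 -0.0678  0.1274] F [-0.1  0.4  0.4] op 0.009 j [-0.14  0.44  1.9  -0.02  0.77  0.23] x [ 0.342  0.94  -0.004] y [ 0.939 -0.341  0.042]
shift mm [ 0.2 -0.7  1. ] twist [] dist 1.0
```

```bash
python3 -m handwheel '[[[0.6,-0.5,0.8,0],[1.2,-0.7,1.7,0]]]';  python3 -m handwheel '[[[0.6,0,0.8,0],[1.2,0,1.7,0]]]'
python3 - <<'E'
from h import *
st()
for d in (.006,):go(push2(d,-.012))
snap("side","s33",(130,180,240,280),5)
E
```

```text
time: 34.75
eef_pos: [0.6469, -0.0664, 0.1256]
orientation: [2.543, 1.781, 0.031]
wrist_force: [-0.7, -0.9, -0.6]
opening: 0.006
time: 34.95
eef_pos: [0.6474, -0.0653, 0.1238]
orientation: [2.543, 1.781, 0.031]
wrist_force: [-0.6, -0.2, 1.0]
opening: 0.003
t 34.95 tcp [ 0.6474 -0.0653  0.1238] F [-0.6 -0.2  1. ] op 0.003 j [-0.13  0.44  1.9  -0.02  0.76  0.23] x [ 0.342  0.94  -0.004] y [ 0.939 -0.341  0.042]
shift mm [-2.2  0.1 -2.6] twist [] dist 3.0
```

View pics/s33.png

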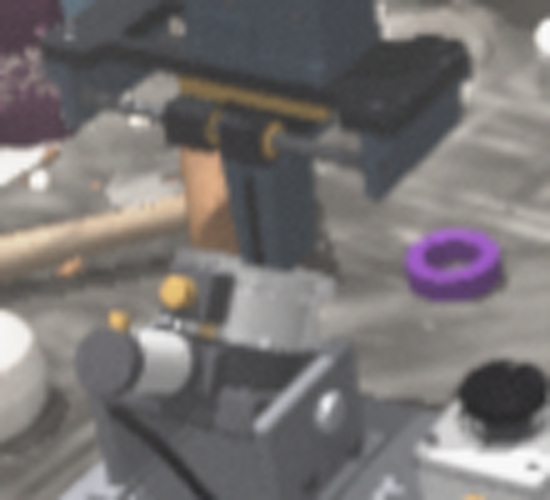

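```bash
python3 -m handwheel '[[[-2,0,-3,0],[-6,0,-9,0],[-6,0,-9,0]]]' -0.82
python3 - <<'E'
from h import *
st()
for d in (0.0,.003,.006,.009):go(push2(d,-.005))
E
```

```text
time: 35.3
eef_pos: [0.6453, -0.0712, 0.1337]
orientation: [2.543, 1.78, 0.033]
wrist_force: [0.0, 0.0, -0.5]
opening: 0.09
t 35.3 tcp [ 0.6453 -0.0712  0.1337] F [ 0.   0.  -0.5] op 0.09 j [-0.14  0.42  1.9  -0.02  0.78  0.22] x [ 0.342  0.94  -0.004] y [ 0.939 -0.342  0.043]
shift mm [ 6.3 -0.  -1.6] twist [] dist 7.0
shift mm [ 8.1 -0.1  0.8] twist [] dist 8.0
shift mm [ 9.8 -0.2  3.3] twist [] dist 10.0
shift mm [11.5 -0.3  5.7] twist [] dist 13.0
```

```bash
python3 -m handwheel '[[[3,0,-3,0],[6.3,0,-2,0],[8.1,0,0.8,0],[9,0,2,0]]]';  python3 -m handwheel '[[[0.9,0,1.2,0],[1.7,0,2.4,0]]]';python3 -m handwheel '[[[0.9,0,1.2,0],[1.7,0,2.4,0]]]'
python3 - <<'E'
from h import *
st()
for d in (.006,.009,.012):go(push2(d,-.005))
E
```

```text
time: 35.7
eef_pos: [0.6484, -0.0624, 0.1312]
orientation: [2.543, 1.781, 0.032]
wrist_force: [-0.4, 0.2, -0.5]
opening: 0.089
time: 35.9
eef_pos: [0.6492, -0.0608, 0.1286]
orientation: [2.542, 1.781, 0.032]
wrist_force: [0.6, -2.1, 2.4]
opening: 0.089
time: 36.1
eef_pos: [0.6506, -0.0595, 0.1265]
orientation: [2.541, 1.78, 0.034]
wrist_force: [3.0, -3.0, 2.1]
opening: 0.092
t 36.1 tcp [ 0.6506 -0.0595  0.1265] F [ 3.  -3.   2.1] op 0.092 j [-0.12  0.44  1.89 -0.02  0.77  0.24] x [ 0.342  0.94  -0.004] y [ 0.939 -0.341  0.044]
shift mm [-3.  -0.8 -3.9] twist [] dist 5.0
shift mm [-1.3 -0.9 -1.5] twist [] dist 2.0
shift mm [ 0.4 -1.   1. ] twist [] dist 1.0
```

```bash
python3 -m handwheel '[[[0.9,-0.8,1.2,0],[1.7,-0.8,2.4,0]]]';python3 -m handwheel '[[[0.9,0,1.2,0],[0.9,0,1.2,0]]]'
python3 - <<'E'
from h import *
st()
snap("side","s34",(130,180,240,280),5)
E
```

```text
time: 36.3
eef_pos: [0.6511, -0.0578, 0.1244]
orientation: [2.54, 1.78, 0.035]
wrist_force: [4.2, -3.6, 2.9]
opening: 0.094
time: 36.5
eef_pos: [0.6517, -0.0569, 0.1232]
orientation: [2.54, 1.779, 0.036]
wrist_force: [4.1, -2.1, 2.3]
opening: 0.088
t 36.5 tcp [ 0.6517 -0.0569  0.1232] F [ 4.1 -2.1  2.3] op 0.088 j [-0.12  0.44  1.89 -0.02  0.76  0.25] x [ 0.342  0.94  -0.004] y [ 0.939 -0.341  0.046]
```

View pics/s34.png

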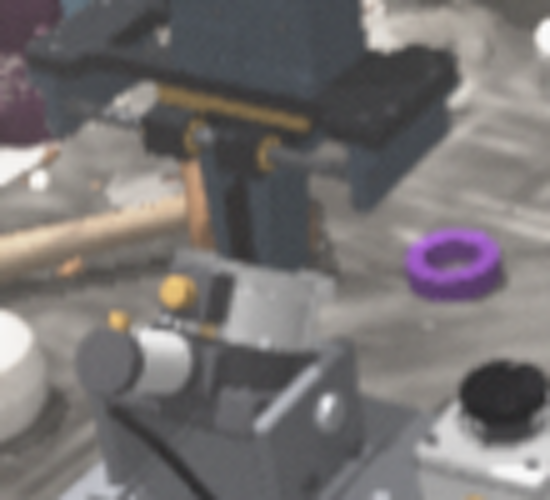

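```bash
python3 -m handwheel '[[[-2,0.5,-3,0],[-7,1,-10,0],[-14,1,-22,0],[-30,0,-70,0],[-75,0,-90,0]]]' -0.82;  python3 -m handwheel '[[[-40,0,0,0],[-60,-40,0,0],[-70,-80,0,0]]]'
python3 - <<'E'
from h import *
st()
snap("side","s35",(155,215,215,265),10);snap("top","t35",(235,80,295,130),10)
E
python3 chk.py pics/t35_full.png | head -1
```

```text
time: 37.05
eef_pos: [0.6232, -0.125, 0.2174]
orientation: [2.536, 1.782, 0.039]
wrist_force: [1.4, -1.4, -0.1]
opening: 0.092
time: 37.35
eef_pos: [0.5226, -0.1653, 0.2146]
orientation: [2.538, 1.779, 0.04]
wrist_force: [-0.1, -0.3, 0.5]
opening: 0.091
t 37.35 tcp [ 0.5226 -0.1653  0.2146] F [-0.1 -0.3  0.5] op 0.091 j [-0.35  0.16  2.08 -0.    0.86  0.  ] x [ 0.341  0.94  -0.003] y [ 0.939 -0.341  0.049]
seen [266.75 105.48  20.94  24.7  168.69]
```

View pics/t35.png

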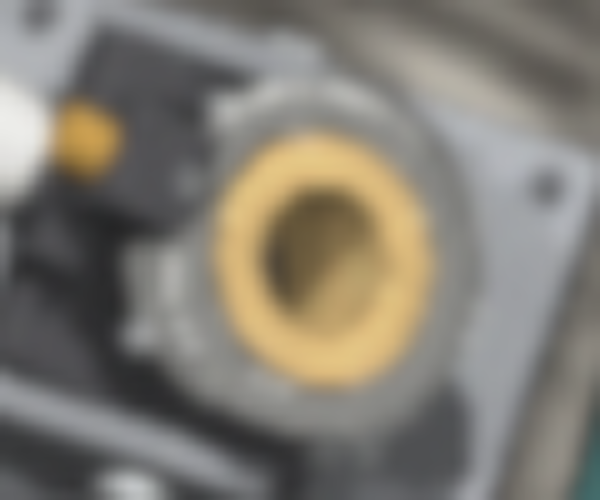

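View pics/s35.png

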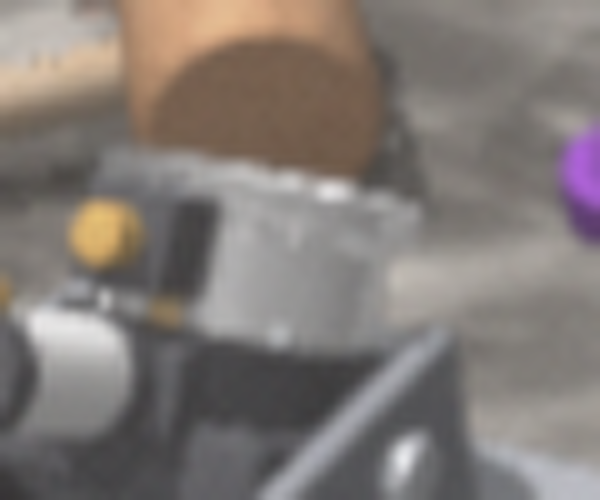

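```bash
python3 - <<'E'
import cv2,numpy as np,os
r=[]
for f in("s12","s16","s18","s22","s28","s31","s32","s35"):
    c=cv2.resize(cv2.imread(f"pics/{f}_full.png")[228:258,160:192],None,fx=6,fy=6,interpolation=0);cv2.putText(c,f,(3,12),0,.4,(0,0,255),1);r.append(c)
cv2.imwrite("pics/cmp2.png",np.vstack([np.hstack(r[:4]),np.hstack(r[4:])]))
E
```

```text
(no output)
```

View pics/cmp2.png

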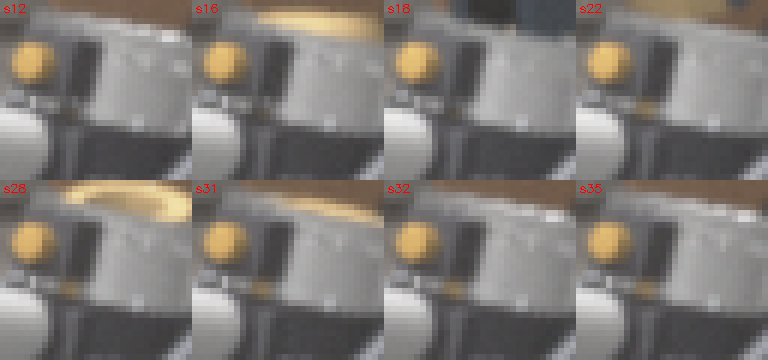

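```bash
python3 - <<'E'
from h import *
M2=M-.002*X
for px in [(171.3,245.8),(170.3,245.8),(172.5,245.8),(171.3,244.8),(171.3,246.8)]:
    o,d=ray("side",px)
    # intersect cylinder r=26 about axis
    B=M2-.054*A
    f=lambda v:v-(v@A)*A
    oo,dd=f(o-B),f(d)
    a,b,c=dd@dd,2*oo@dd,oo@oo-.026**2
    D=b*b-4*a*c
    if D<0: print(px,"miss",np.sqrt(max(0,(oo@oo)-(oo@dd)**2/a)));continue
    t=(-b-np.sqrt(D))/2/a;p=o+t*d-B;print(px,"x,y,z mm",(1000*np.array([p@X,p@U,p@A])).round(1))
E
```

```text
(171.3, 245.8) x,y,z mm [25.8  3.  22.5]
(170.3, 245.8) x,y,z mm [25.3  5.9 21.9]
(172.5, 245.8) x,y,z mm [26.  -0.2 23.2]
(171.3, 244.8) x,y,z mm [25.7  3.6 24.7]
(171.3, 246.8) x,y,z mm [25.9  2.4 20.3]
```

```bash
python3 - <<'E'
from h import *
go(push2(-.025,-.001)-.0012*U,U)
E
```

```text
shift mm [125.3  82.9  58.9] twist [0.013] dist 161.0
```

```bash
python3 -m handwheel '[[[38,25,0,0],[76,50,5,0],[112,74,15,0],[123,82,35,0],[124,83,52,0]]]' -0.62
python3 - <<'E'
from h import *
st()
for d in (-.004,0,.004,.006):go(push2(d,-.001)-.0012*U)
E
```

```text
time: 37.95
eef_pos: [0.6432, -0.0753, 0.1648]
orientation: [2.538, 1.783, 0.038]
wrist_force: [-0.1, -0.3, -0.7]
opening: 0.19
t 37.95 tcp [ 0.6432 -0.0753  0.1648] F [-0.1 -0.3 -0.7] op 0.19 j [-0.15  0.38  1.9  -0.02  0.82  0.21] x [ 0.339  0.941 -0.003] y [ 0.94  -0.339  0.046]
shift mm [12.  -1.7 23.8] twist [] dist 27.0
shift mm [14.3 -1.9 27.1] twist [] dist 31.0
shift mm [16.6 -2.  30.4] twist [] dist 35.0
shift mm [17.8 -2.  32. ] twist [] dist 37.0
```

```bash
python3 -m handwheel '[[[6,-1.5,12,0],[10,-1.7,20,0],[13,-1.8,25,0],[14.3,-1.9,27,0]]]'; python3 -m handwheel '[[[1.1,0,1.6,0],[2.3,0,3.3,0]]]'; python3 -m handwheel '[[[0.9,0,1.2,0],[1.7,0,2.4,0]]]'
python3 - <<'E'
from h import *
st()
for d in (.006,):go(push2(d,-.001)-.0012*U)
E
```

```text
time: 38.35
eef_pos: [0.6472, -0.0618, 0.1377]
orientation: [2.538, 1.783, 0.038]
wrist_force: [0.8, 0.3, 0.4]
opening: 0.19
time: 38.55
eef_pos: [0.6483, -0.0599, 0.1348]
orientation: [2.538, 1.782, 0.038]
wrist_force: [-0.2, -0.0, -0.0]
opening: 0.19
time: 38.75
eef_pos: [0.6491, -0.0586, 0.1329]
orientation: [2.538, 1.782, 0.038]
wrist_force: [-5.1, -7.2, 11.2]
opening: 0.191
t 38.75 tcp [ 0.6491 -0.0586  0.1329] F [-5.1 -7.2 11.2] op 0.191 j [-0.12  0.43  1.9  -0.02  0.77  0.24] x [ 0.34   0.941 -0.003] y [ 0.94  -0.339  0.047]
shift mm [-0.  -0.4  0.2] twist [] dist 0.0
```

```bash
python3 -m handwheel '[[[0.9,0,1.2,0],[1.4,0,2,0],[1.4,0,2,0]]]'
python3 - <<'E'
from h import *
st();go(push2(.006,-.001)-.0012*U)
E
```

```text
time: 39.05
eef_pos: [0.6496, -0.0583, 0.1323]
orientation: [2.536, 1.782, 0.036]
wrist_force: [-11.5, -8.9, 21.1]
opening: 0.188
t 39.05 tcp [ 0.6496 -0.0583  0.1323] F [-11.5  -8.9  21.1] op 0.188 j [-0.12  0.43  1.9  -0.02  0.77  0.24] x [ 0.339  0.941 -0.005] y [ 0.94  -0.338  0.047]
shift mm [-0.5 -0.8 -0.5] twist [] dist 1.0
```

```bash
python3 -m handwheel '[[[-3,0,-6,0],[-10,0,-40,0],[-20,-20,-80,0],[-20,-60,-85,0],[-10,-100,-85,0]]]' 0.4
python3 - <<'E'
from h import *
st();go([.5357,-.0009,.15],U)
E
```

```text
time: 39.55
eef_pos: [0.5482, -0.0326, 0.2142]
orientation: [2.536, 1.779, 0.04]
wrist_force: [0.7, 0.9, 0.4]
opening: 0.591
t 39.55 tcp [ 0.5482 -0.0326  0.2142] F [0.7 0.9 0.4] op 0.591 j [-0.09  0.16  2.08 -0.02  0.86  0.27] x [ 0.34   0.94  -0.004] y [ 0.939 -0.34   0.05 ]
shift mm [ 25.8 -25.7  62.9] twist [0.013] dist 73.0
```

```bash
python3 -m handwheel '[[[12,-12,10,0],[25.8,-26,30,0],[25.8,-26,55,0],[25.8,-26,63,0],[25.8,-26,63,0]]]' 0.4
python3 - <<'E'
from h import *
st();go(np.array([.5357,-.0009,.0955])-.001*U)
snap("side","s40",(185,190,275,290),6)
E
```

```text
time: 40.05
eef_pos: [0.5353, -0.0008, 0.149]
orientation: [2.537, 1.78, 0.037]
wrist_force: [0.8, -0.4, 1.2]
opening: 0.698
t 40.05 tcp [ 0.5353 -0.0008  0.149 ] F [ 0.8 -0.4  1.2] op 0.698 j [-0.04  0.24  2.13 -0.03  0.73  0.33] x [ 0.34   0.94  -0.005] y [ 0.939 -0.34   0.049]
shift mm [ 0.3 -3.2 53.4] twist [] dist 53.0
```

View pics/s40.png

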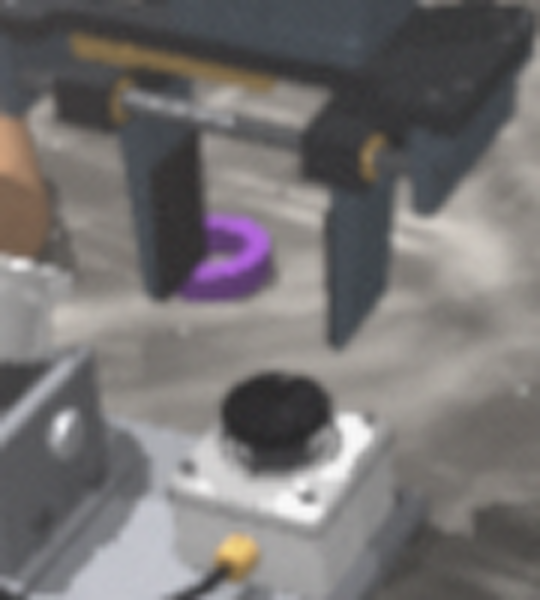

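```bash
python3 -m handwheel '[[[0.3,-1,20,0],[0.3,-2,38,0],[0.3,-3,48,0],[0.3,-3,53,0],[0.3,-3,53.4,0]]]' 0.4; python3 -m handwheel '[[[0,0,0,0],[0,0,0,0],[0,0,0,0],[0,0,0,0]]]' -1 15
python3 - <<'E'
from h import *
st()
snap("side","s41",(185,190,275,290),6)
E
```

```text
time: 40.6
eef_pos: [0.5358, -0.0009, 0.0966]
orientation: [2.537, 1.779, 0.039]
wrist_force: [0.3, 0.3, -0.1]
opening: 0.7
time: 41.0
eef_pos: [0.5351, -0.0007, 0.0967]
orientation: [2.538, 1.779, 0.037]
wrist_force: [-3.7, 3.7, 3.1]
opening: 0.419
t 41.0 tcp [ 0.5351 -0.0007  0.0967] F [-3.7  3.7  3.1] op 0.419 j [-0.04  0.33  2.14 -0.03  0.63  0.34] x [ 0.341  0.94  -0.004] y [ 0.939 -0.341  0.048]
```

View pics/s41.png

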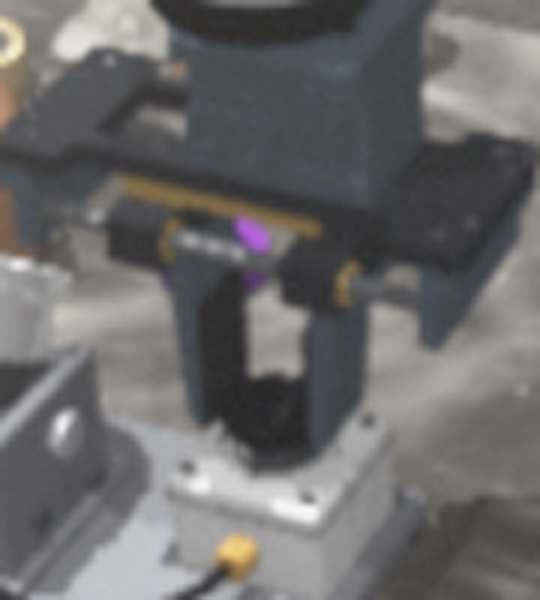

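```bash
python3 -m handwheel '[[[0,0,0,0.14],[0,0,0,0.28],[0,0,0,0.42],[0,0,0,0.56],[0,0,0,0.7]]]' -1 25; python3 -m handwheel '[[[0,0,0,0.03],[0,0,0,0.03]]]'
python3 - <<'E'
from h import *
st()
E
```

```text
time: 41.55
eef_pos: [0.5346, -0.0003, 0.0968]
orientation: [3.007, 0.795, 0.057]
wrist_force: [-2.5, 5.0, 3.1]
opening: 0.417
time: 41.75
eef_pos: [0.5346, -0.0002, 0.097]
orientation: [3.019, 0.75, 0.057]
wrist_force: [-2.3, 2.5, 3.0]
opening: 0.418
t 41.75 tcp [ 0.5346 -0.0002  0.097 ] F [-2.3  2.5  3. ] op 0.418 j [-0.04  0.33  2.14 -0.03  0.63  1.07] x [0.883 0.468 0.029] y [ 0.467 -0.883  0.038]
```

```bash
python3 -m handwheel '[[[0,0,0,0],[0,0,0,0],[0,0,0,0]]]' 0.5; python3 -m handwheel '[[[0,0,-10,0],[0,0,-40,0],[0,0,-80,0],[0,0,-120,0],[0,0,-150,0]]]'
python3 - <<'E'
from h import *
st()
snap("side","s42",(185,190,275,290),6)
go([.40,-.30,.25])
E
```

```text
time: 42.05
eef_pos: [0.5346, -0.0003, 0.0971]
orientation: [3.019, 0.751, 0.058]
wrist_force: [-1.0, 0.4, 0.1]
opening: 0.652
time: 42.55
eef_pos: [0.5284, 0.0028, 0.2501]
orientation: [3.018, 0.751, 0.061]
wrist_force: [0.9, -0.5, -0.9]
opening: 0.751
t 42.55 tcp [0.5284 0.0028 0.2501] F [ 0.9 -0.5 -0.9] op 0.751 j [-0.03  0.07  2.09 -0.02  0.93  1.07] x [0.883 0.469 0.031] y [ 0.468 -0.883  0.039]
shift mm [-257.1  206.3    3.8] twist [] dist 330.0
```

View pics/s42.png

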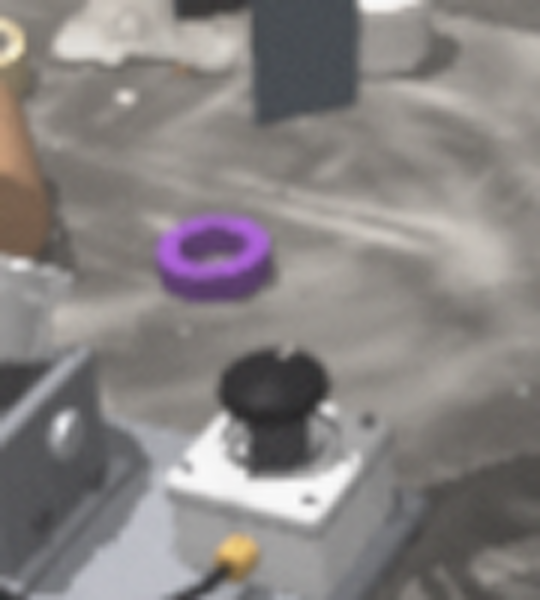

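Stop is up again (head px ~(231,254), long neck as at the start). Clear the arm to check the column from above.

```bash
python3 -m handwheel '[[[-39,31,0,0],[-77,62,0,0],[-116,93,0,0],[-154,124,0,0],[-193,155,0,0]]]'
python3 -m handwheel '[[[-39,31,0,0],[-60,50,0,0],[-60,50,0,0]]]'
python3 - <<'E'
from h import *
st()
snap("side","s43",(155,215,215,265),10);snap("top","t43");import cv2
cv2.imwrite("pics/t43z.png",cv2.resize(cv2.imread("pics/t43.png")[80:130,235:295],None,fx=10,fy=10,interpolation=2))
f=cv2.imread("pics/t43.png")
for lat in range(-45,46,3):
    q=proj("top",[M+lat*.001*X])[0];v=cv2.getRectSubPix(f,(1,1),(float(q[0]),float(q[1])))[0,0].astype(int);print(lat,v[2]-v[0],v[2],end=" | ")
E
python3 chk.py pics/t43.png | head -1
```

```text
time: 43.1
eef_pos: [0.4313, -0.2261, 0.2546]
orientation: [3.016, 0.751, 0.07]
wrist_force: [1.2, -0.9, -0.2]
opening: 0.75
time: 43.4
eef_pos: [0.4006, -0.3012, 0.2552]
orientation: [3.016, 0.746, 0.07]
wrist_force: [0.0, -0.1, -0.3]
opening: 0.748
t 43.4 tcp [ 0.4006 -0.3012  0.2552] F [ 0.  -0.1 -0.3] op 0.748 j [-0.7   0.02  2.15  0.02  0.93  0.37] x [0.884 0.467 0.036] y [ 0.465 -0.884  0.044]
-45 -5 157 | -42 -2 154 | -39 1 142 | -36 3 136 | -33 7 143 | -30 28 164 | -27 64 191 | -24 89 211 | -21 93 219 | -18 90 211 | -15 80 191 | -12 76 184 | -9 75 179 | -6 70 162 | -3 58 133 | 0 49 113 | 3 45 105 | 6 41 98 | 9 39 99 | 12 59 139 | 15 83 191 | 18 93 218 | 21 86 217 | 24 53 173 | 27 16 122 | 30 0 105 | 33 -3 110 | 36 -2 100 | 39 -2 85 | 42 -3 81 | 45 -2 83 | seen [266.71 105.48  20.83  24.85 169.52]
```

View pics/t43.png

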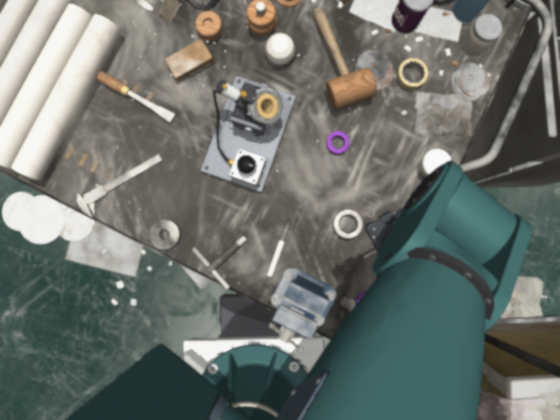

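View pics/t43z.png

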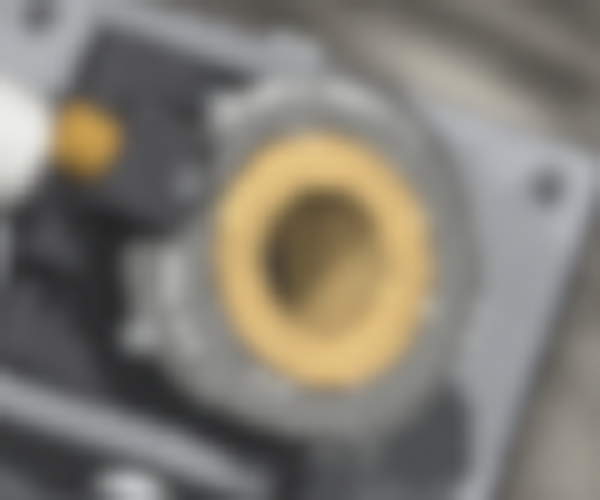

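View pics/s43.png

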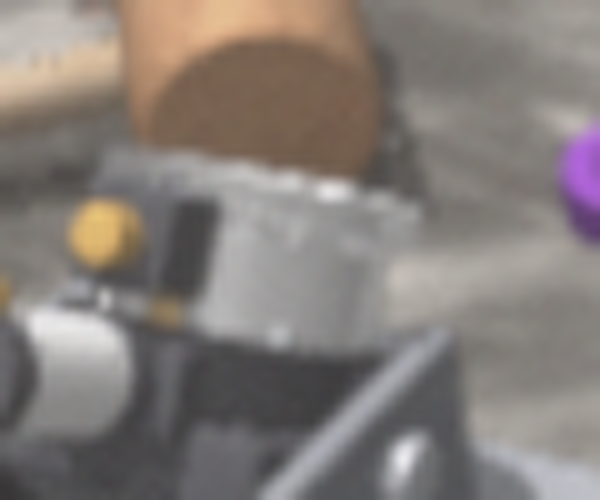

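```bash
python3 - <<'E'
from h import *
g=np.mean([cv2.imread(f"pics/{n}.png").astype(float) for n in("t12_full","t19_full","t43","t35_full","t32_full","t28_full")],0)
g=cv2.cvtColor(g.astype(np.uint8),cv2.COLOR_BGR2GRAY).astype(np.float32)
for ang in range(0,360,15):
    t=np.radians(ang);D=np.cos(t)*X+np.sin(t)*U
    rs=np.arange(28,47,.5);q=proj("top",[M+r*.001*D for r in rs]).astype(np.float32)
    p=cv2.remap(g,q[:,0].reshape(1,-1),q[:,1].reshape(1,-1),cv2.INTER_LINEAR)[0]
    print(ang,p[::2].astype(int))
E
```

```text
0 [107 104 105 106 106 105 103  98  92  88  84  82  81  81  81  81  82  83
  83]
15 [121 115 108  99  90  83  82  82  81  81  81  79  78  77  76  75  76  76
  77]
30 [133 135 137 141 147 152 158 163 160 152 142 126 112  98  85  78  77  77
  81]
45 [135 136 140 145 155 165 169 169 161 145 132 124 121 128 137 143 150 149
 150]
60 [145 142 143 147 153 161 165 167 166 163 160 160 160 161 161 157 152 140
 128]
75 [140 140 139 146 153 162 170 169 166 157 145 134 126 120 117 115 114 113
 114]
90 [146 144 143 146 151 156 161 165 159 152 143 133 126 126 127 132 138 143
 147]
105 [154 151 148 145 144 144 145 146 146 143 141 139 141 146 151 156 160 163
 166]
120 [156 152 148 145 142 138 135 132 129 126 126 128 132 139 147 156 164 170
 174]
135 [163 159 154 150 146 142 138 134 131 129 129 130 133 139 146 151 156 160
 164]
150 [165 161 156 153 150 147 144 141 138 135 134 135 137 141 146 151 154 158
 159]
165 [173 169 165 159 154 148 143 139 135 132 131 132 134 139 144 148 152 155
 157]
180 [172 169 163 157 151 146 141 137 136 135 138 141 146 151 155 159 160 160
 161]
195 [165 158 152 146 142 139 
[... 183 characters left out ...]
17 111 106 100  96  93  89  87
  85]
240 [135 135 137 138 138 136 133 129 120 113 106  99  96  92  89  86  83  81
  81]
255 [139 138 138 138 137 135 129 122 108  95  80  66  59  54  52  52  52  53
  53]
270 [154 153 150 146 142 137 131 123 111  96  81  67  54  51  48  53  61  71
  84]
285 [135 136 138 138 138 137 136 133 128 120 108  95  81  68  58  54  51  56
  67]
300 [137 138 139 141 143 144 144 142 139 133 127 121 112 102  89  77  65  54
  49]
315 [135 136 138 140 144 148 151 151 151 147 143 140 141 142 143 145 145 141
 134]
330 [137 140 146 152 159 165 167 164 160 150 140 133 129 124 118 112 100  87
  73]
345 [126 122 115 109 101  93  86  79  73  68  64  61  59  56  54  52  50  48
  47]
```

```bash
python3 - <<'E'
from h import *
v=proj("top",[M-.001*X,M+.001*X]);e=(v[1]-v[0]);sc=np.linalg.norm(e)/2;e/=np.linalg.norm(e);o=proj("top",[M])[0]
a=np.linspace(0,2*np.pi,721)
for M2,nm in((M,"M"),(M-.002*X,"M-2X"),(M-.002*X-.002*A,"M-2X-2A"),(M-.003*X,"-3X")):
  for d in(.038,.006,.003,0):
    q=(proj("top",[M2-d*A-.0012*X-.026*X,M2-d*A-.0012*X+.026*X])-o)@e/sc
    print(nm,d,"front %.1f rear %.1f"%tuple(q))
E
```

```text
M 0.038 front -9.5 rear 41.2
M 0.006 front -24.0 rear 27.8
M 0.003 front -25.4 rear 26.5
M 0 front -26.8 rear 25.2
M-2X 0.038 front -11.4 rear 39.2
M-2X 0.006 front -25.9 rear 25.7
M-2X 0.003 front -27.3 rear 24.4
M-2X 0 front -28.7 rear 23.1
M-2X-2A 0.038 front -10.5 rear 40.0
M-2X-2A 0.006 front -25.0 rear 26.6
M-2X-2A 0.003 front -26.4 rear 25.3
M-2X-2A 0 front -27.8 rear 24.0
-3X 0.038 front -12.3 rear 38.2
-3X 0.006 front -26.9 rear 24.7
-3X 0.003 front -28.3 rear 23.4
-3X 0 front -29.7 rear 22.1
```

```bash
python3 - <<'E'
from h import *
go(push2(-.025,0)-.034*U,U)
E
```

```text
shift mm [ 292.9 -114.2  101.9] twist [-0.723] dist 330.0
```

```bash
python3 -m handwheel '[[[46,-18,0,-0.14],[92,-36,0,-0.28],[138,-54,0,-0.42],[184,-72,5,-0.56],[230,-90,10,-0.7]]]' -1
python3 - <<'E'
from h import *
st();go(push2(-.025,0)-.034*U,U)
E
```

```text
time: 44.0
eef_pos: [0.5642, -0.1083, 0.2495]
orientation: [2.559, 1.74, 0.049]
wrist_force: [0.4, -0.5, -0.2]
opening: 0.346
t 44.0 tcp [ 0.5642 -0.1083  0.2495] F [ 0.4 -0.5 -0.2] op 0.346 j [-0.23  0.15  2.01 -0.01  0.93  0.16] x [ 0.367  0.93  -0.   ] y [ 0.929 -0.367  0.056]
shift mm [59.9 22.6 92.3] twist [-0.016] dist 112.0
```

```bash
python3 -m handwheel '[[[30,11,35,0],[55,21,70,0],[59.9,22.6,92,0],[59.9,22.6,92,0]]]' -1
python3 - <<'E'
from h import *
st()
for d in(-.01,-.004,0,.003):go(push2(d,0)-.034*U)
E
```

```text
time: 44.4
eef_pos: [0.6107, -0.0602, 0.156]
orientation: [2.559, 1.746, 0.043]
wrist_force: [-0.3, 0.2, 0.4]
opening: 0.01
t 44.4 tcp [ 0.6107 -0.0602  0.156 ] F [-0.3  0.2  0.4] op 0.01 j [-0.13  0.34  1.97 -0.02  0.78  0.26] x [ 0.365  0.931 -0.001] y [ 0.93  -0.364  0.051]
shift mm [6.7 1.6 9.7] twist [] dist 12.0
shift mm [10.2  1.3 14.6] twist [] dist 18.0
shift mm [12.5  1.1 17.9] twist [] dist 22.0
shift mm [14.2  0.9 20.3] twist [] dist 25.0
```

```bash
python3 -m handwheel '[[[6.7,1.6,7,0],[9,1.5,12.5,0],[10,1.4,14,0]]]'; python3 -m handwheel '[[[0.9,0,1.2,0],[0.9,0,1.2,0]]]';python3 -m handwheel '[[[0.6,0,0.8,0],[1.1,0,1.6,0]]]'
python3 - <<'E'
from h import *
def fr():
    s=bot.sense();Rm=R.from_rotvec(s["orientation"]).as_matrix();p=s["eef_pos"]+Rm@np.array([.016,0,.025])-M;print("edge lat,u,a",(1000*np.array([p@X,p@U,p@A])).round(1),s["wrist_force"].round(1))
fr()
E
```

```text
time: 44.7
eef_pos: [0.6163, -0.0515, 0.1424]
orientation: [2.559, 1.746, 0.044]
wrist_force: [0.1, -0.6, -0.2]
opening: 0.002
time: 44.9
eef_pos: [0.6168, -0.0509, 0.1418]
orientation: [2.559, 1.745, 0.045]
wrist_force: [-0.1, -0.7, -0.3]
opening: 0.003
time: 45.1
eef_pos: [0.6175, -0.0501, 0.1406]
orientation: [2.559, 1.745, 0.045]
wrist_force: [-0.1, -0.4, -0.2]
opening: 0.005
edge lat,u,a [  0.9 -31.8   2.3] [-0.1 -0.4 -0.2]
```

```bash
cat >> h.py <<'E'
def fr():
    s=bot.sense();Rm=R.from_rotvec(s["orientation"]).as_matrix()
    for y in(-.009,0,.009):
        p=s["eef_pos"]+Rm@np.array([.016,y,.025])-M;print("edge lat,u,a",(1000*np.array([p@X,p@U,p@A])).round(1),end=" ")
    print(s["wrist_force"].round(1))
E
for i in 1; do python3 -m handwheel '[[[0.6,0,0.8,0],[0.6,0,0.8,0]]]'; python3 -c "from h import *;fr()"; done
python3 -m handwheel '[[[0.6,0,0.8,0],[0.6,0,0.8,0]]]'; python3 -c "from h import *;fr()"
python3 -m handwheel '[[[0.6,0,0.8,0],[0.6,0,0.8,0]]]'; python3 -c "from h import *;fr()"
```

```text
time: 45.3
eef_pos: [0.6177, -0.0495, 0.1397]
orientation: [2.559, 1.745, 0.045]
wrist_force: [0.3, -0.3, 0.3]
opening: 0.011
edge lat,u,a [  0.7 -40.7   0.8] edge lat,u,a [  0.9 -31.8   1.2] edge lat,u,a [  1.1 -22.8   1.7] [ 0.3 -0.3  0.3]
time: 45.5
eef_pos: [0.618, -0.049, 0.139]
orientation: [2.558, 1.745, 0.045]
wrist_force: [-2.4, -1.6, 2.6]
opening: 0.009
edge lat,u,a [  0.8 -40.6  -0.2] edge lat,u,a [  1.  -31.6   0.3] edge lat,u,a [  1.1 -22.7   0.7] [-2.4 -1.6  2.6]
time: 45.7
eef_pos: [0.6185, -0.0489, 0.1385]
orientation: [2.558, 1.745, 0.045]
wrist_force: [-2.4, -4.8, 6.8]
opening: 0.003
edge lat,u,a [  0.8 -40.3  -0.7] edge lat,u,a [  0.9 -31.3  -0.3] edge lat,u,a [  1.1 -22.3   0.2] [-2.4 -4.8  6.8]
```

```bash
python3 - <<'E'
from h import *
for nm,pos,o in(("c14N",[.6491,-.0586,.1329],[2.538,1.782,.038]),("c25N",[.6496,-.0583,.1323],[2.536,1.782,.036]),("c36N",[.6501,-.0613,.1298],[2.546,1.78,.030]),("free",[.6483,-.0599,.1348],[2.538,1.782,.038]),("ring1 end",[.6548,-.0499,.1213],[2.572,1.782,.010])):
    Rm=R.from_rotvec(o).as_matrix()
    for y in(-.0175,-.014,.014,.0175):
        p=np.array(pos)+Rm@np.array([.016,y,.025])-M;print(nm,(1000*np.array([p@X,p@U,p@A])).round(1),end=" ")
    print()
E
```

```text
c14N [ -1.6 -17.3  -6.4] c14N [ -1.4 -13.8  -6.3] c14N [-0.4 14.2 -5.4] c14N [-0.2 17.7 -5.3] 
c25N [ -1.6 -16.9  -7.1] c25N [ -1.5 -13.4  -7. ] c25N [-0.4 14.6 -6.2] c25N [-0.2 18.  -6.1] 
c36N [ -5.1 -15.5  -7.6] c36N [ -4.9 -12.   -7.5] c36N [-4.1 16.  -6.8] c36N [-4.  19.5 -6.7] 
free [ -1.7 -17.6  -4. ] free [ -1.6 -14.1  -3.9] free [-0.5 13.9 -3. ] free [-0.4 17.4 -2.9] 
ring1 end [  0.6 -15.7 -21.4] ring1 end [  0.6 -12.2 -21.3] ring1 end [  0.9  15.8 -21.1] ring1 end [  0.9  19.3 -21. ]
```

```bash
python3 -m handwheel '[[[-3,0,-6,0],[-10,0,-40,0],[-40,0,-80,0],[-80,0,-85,0],[-130,0,-90,0]]]'; python3 -m handwheel '[[[-40,0,0,0],[-80,-10,0,0],[-80,-10,0,0]]]'
python3 - <<'E'
from h import *
st()
snap("side","s50");snap("top","t50",(200,60,420,260),3)
E
```

```text
time: 46.2
eef_pos: [0.5668, -0.1684, 0.2304]
orientation: [2.555, 1.746, 0.048]
wrist_force: [0.2, -0.1, -0.3]
opening: 0.008
time: 46.5
eef_pos: [0.5263, -0.2422, 0.2301]
orientation: [2.557, 1.742, 0.047]
wrist_force: [0.8, 0.5, 0.4]
opening: 0.002
t 46.5 tcp [ 0.5263 -0.2422  0.2301] F [0.8 0.5 0.4] op 0.002 j [-0.47  0.18  2.01  0.01  0.89 -0.1 ] x [ 0.366  0.93  -0.001] y [ 0.929 -0.366  0.056]
```

View pics/s50.png

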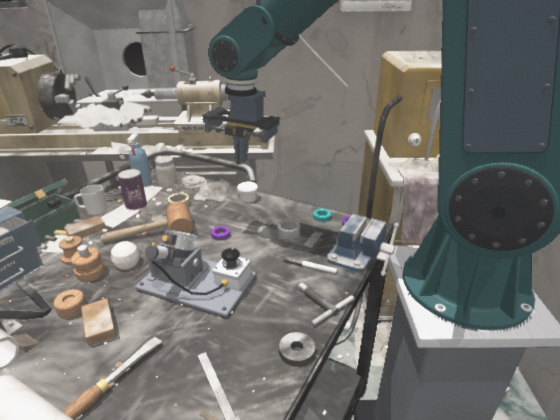

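View pics/t50.png

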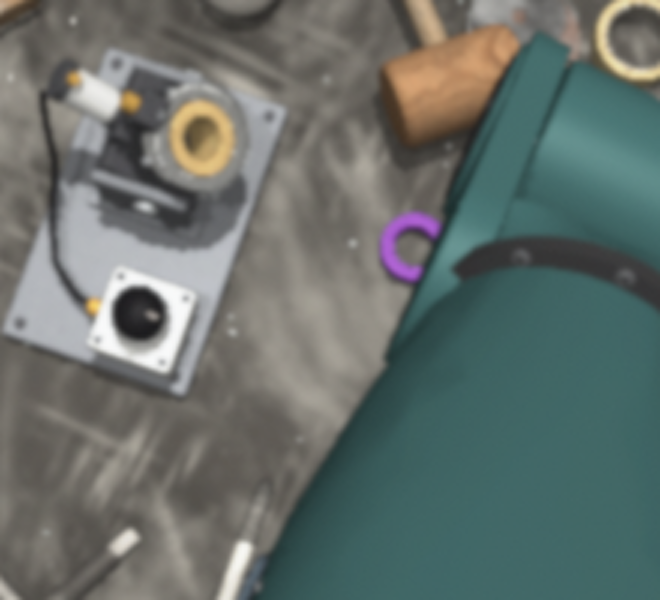

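```bash
python3 -c "
from workcell import bot
print(bot.hand_in())"
```

```text
the job is handed in; nothing more can be done
None
```

I carried out the whole job and handed it in at about 46.5 s of the 72 s allowed. I could not fully confirm that the column is home on the landing.

**What I did:** I pressed the stop until it locked. I then loaded the three brass rings one after another and pushed each past the brake. Last, I turned the stop's head clockwise by about 0.73 rad and let go. I did not touch the two larger rings or the coloured look-alikes.

**Last checks:**
- **Stop:** it is up, with its neck at full length and its marker back at the rest angle. The robot was clear of everything.
- **Ring column:** it resisted a push of 25–36 N, with the top ring's face 6–7 mm below the rim. I measured that depth against a touch on the collar; fully home is 6 mm. In the top camera the upper ring looks parallel to the mouth.

**What disagreed or went wrong:**
- **Column depth:** my estimate from the top camera put the top ring only about 2–3.5 mm below the rim. I trusted the touch measurement over it.
- **Crooked rings:** ring 3 first sat crooked in the mouth and had to be pressed level at the front. Ring 2 also looked crooked after its own push. The later views down the bore look flat, but I could not see the lower rings directly.
- **Order:** I released the stop before making the collar touch. That last depth check was therefore done with the stop already up.
- **Press force:** the wrist force reached about 60 N when the stop bottomed, under the 120 N limit.

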